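Top up the tea caddy on the packing table

TASK

Put the small tea carton into the steel caddy and shut it. The caddy's hinged lid is pressed tight, so lever it free with the palette knife's blade under its front lip rather than with the fingers, and fold it back upright; stand the carton upright on the caddy's floor beside the low packs, lay the knife down flat on the table, and press the lid fully home. Set things down instead of dropping them, and do not disturb the other goods on the table.

Things in the scene. Friction and masses are not known exactly. Their poses are not given: they have to be found in the camera images.
- caddy: plain bare-metal box with a hinged lid; it does not move. Origin: under its centre, on the table. It stands turned, its front (-x) to the robot's right, its hinge side (+x) to the left. 140 mm deep (x), 220 mm wide (y), 125 mm high without the lid. Its mouth, 104 (x) by 184 (y) mm, is centred; round it runs a flat top deck 18 mm wide. Three low packs, 50 mm high, fill the floor from y = -88 to -32 mm
- caddy_floor (a point): where the carton should stand: the middle of the free floor, 28 mm from the caddy's centre towards its +y, 3 mm above the table, axes as the caddy's. The free floor reaches over 50 mm from here in x and 60 mm in y; the mouth above it 52 mm in x and 64 mm in +y
- caddy_rim (a point): middle of the top of the rolled rim (6 mm round bead) along the caddy's front top edge, 126 mm above the table, axes as the caddy's; a fulcrum for the blade anywhere along its 220 mm. Under the shut lid a slit 6 mm high lies between this rim and the lid's underside (132 mm); it runs 20 mm in behind this point, to the lid's plug
- lid_edge (a point): middle of the front edge of the lid's underside, 140 mm from the hinge; shut, it lies 6 mm above caddy_rim with the caddy's axes, and it turns with the lid. Lid plate 220 mm wide, 3 mm thick (a 2.5 mm raised panel on top is look only). A flared lip 190 mm wide goes on 14 mm ahead, rising 6 mm. A plug hangs 20 mm down, its front face 20.5 mm behind this edge
- lid (a joint): lid hinge, rad: 0 shut, grows as the front edge rises, stop at 1.6. Axis: along the caddy's y, 140 mm behind caddy_rim (+x), 132 mm above the table. The plug is snapped in: the front edge takes 6 to 10 N to start and must rise 5 mm (0.035 rad) to be free; pressing it home takes up to about 10 N. In between it moves with 1 to 2 N and stays where it is left
- knife_mid (a point): palette knife: grip spot on its centre line, 11 mm above the table as it lies flat. +x points along the blade. Wooden handle 26 mm wide, 22 mm high, from 73 mm behind this point to 21 mm ahead; then a steel blade 22 mm wide, 2.5 mm thick, on the centre line, to 110 mm ahead. About 90 g, balanced at this point
- knife_tip (a point): tip of the palette knife's blade, on its centre line, 110 mm ahead of knife_mid
- carton_mid (a point): small tea carton, plain card, standing: its centre, 50 mm above its foot. 60 mm (its x) by 45 mm (its y) by 100 mm high, about 120 g
- soup_can_mid (a point): bystander: tall food can, 68 mm across, 100 mm high, centre; stands in front of the caddy on one side
- tuna_can_mid (a point): bystander: low flat can, 84 mm across, 32 mm high, centre; stands in front of the caddy on the other side
- bean_can_mid (a point): bystander: food can, 66 mm across, 95 mm high, centre; close beside the carton
- fish_tin_mid (a point): bystander: flat fish tin, 60 (x) by 105 (y) by 24 mm high, centre; close beside the carton
- sauce_jar_mid (a point): bystander: glass jar, 68 mm across, 110 mm high, centre
- olive_jar_mid (a point): bystander: glass jar, 68 mm across, 110 mm high, centre
- cracker_box_mid (a point): bystander: tall cracker box, 60 by 130 by 190 mm high, centre
- spice_tin_mid (a point): bystander: small round spice tin, 50 mm across, 85 mm high, centre; close behind the end of the knife's handle
There are look-alikes about, which are no part of the job. Leave any pink or purple look-alike of the part that bears carton_mid alone.

How it is judged:
By the outcome, as a careful person would: the job done as asked, in the order asked, and still so for the second after the job is handed in, with the robot touching nothing.
It also fails if it takes over 72 s, if anything falls off the work surface, if the arm or the gripper's body presses on something with over 40 N, if the wrist force passes 120 N, or if a joint passes its speed limit or range.

ROBOT

A 7-joint arm with a two-finger parallel gripper is mounted at the origin on the work surface. World frame = base frame: x ahead of the robot, y to its left, z up, the work surface at z = 0. Lengths are in m, angles in rad, forces in N, time in s.
With the tool pointing down it reaches from about 0.4 to 0.875 m from the base axis. Payload 19.3 kg.
Tool frame: the origin (TCP) lies between the finger pads; the fingertips stand bot.tcp_to_tips ahead of it and the grasp point (between the pads) is the TCP (bot.tcp_to_tips is the distance from the TCP to the fingertips, in m); z points along the fingers, y is the line along which they close (so a half turn about z gives the same grasp; the last joint's range is limited). The gripper opens to 85 mm and grips with 20 to 120 N. Pads are 22 mm wide; open, the fingers measure 114 mm over their backs; the gripper's body (76 mm by 85 mm) begins 54 mm behind the grasp point. The pads swing forward as they close: fully open they stand 13 mm farther back than shut.
Start: joints at [1.144, 0.521, -0.036, 1.599, 0.021, 1.021, -0.113], TCP at [0.218, -0.586, 0.25] pointing down, gripper open.
Joint ranges: [-2.91, 2.91], [-0.3, 2.13], [-1.5, 1.42], [0.17, 2.43], [-1.26, 4.41], [0.16, 1.93], [-2.52, 2.52]. Speed limits (rad/s): [1.89, 1.89, 2.39, 2.39, 3.01, 3.01, 3.01].

INTERFACE

Orientations are given as [roll, pitch, yaw] about the fixed x, y, z axes, in that order (R = Rz(yaw) Ry(pitch) Rx(roll)).
In Python, from workcell import telemetry, grab_frame, bot gives the robot as it stands. The module is installed in compiled form; this text tells all that it offers.
- The arm moves only by the shell command python3 -m crank 'ROWS' [FORCE]. ROWS is text: rows parted by semicolons, each of 7 numbers parted by spaces: the finger opening in m, from 0 to 0.0854, then the shift along the tool's x, y, z in m, then the turn, a rotation vector about the tool's x, y, z in degrees. A call has exactly 8 rows; each row shifts and turns the commanded pose from where the row before left it, along the tool's axes as they then stand; what a row does not reach is not made up. A row lasts 1/12 s, in which the tool goes at most 41.7 mm and 7.16 degrees, less where a joint would pass 70% of its speed; a pose out of reach is approached as far as the arm can. A call with a gripper value outside its range is refused whole. The fingers move at their own pace and stop on an object; FORCE is the grip in N (left out, the last holds). Time passes only in rows, so rows that do not move let the fingers close, or fill a call up. It gives the time, the measured TCP pose, the force, the opening and the grip force at its end, in the units of the state.
- telemetry.observe(): the state, without advancing time (a new reading comes with each control period).
- grab_frame(name): name is "side" or "top" or "wrist"; returns a dict with "pixels" (480x640x3 uint8, red, green, blue), "depth" (480x640 float32, m along the optical axis (not along the pixel's ray), 0 where there is no reading), "vertical_fov" (degrees; the focal length in pixels is half the picture's height over the tangent of half this angle, whatever the lens; pixels are square), "cx", "cy" (the principal point, pixels), "R" (3x3) and "t" (3): a world point X has camera coordinates R X + t; the wrist camera has in their place "hand_eye" (4x4, takes a point from camera to tool coordinates, whose origin is the TCP and whose axes are the flange's). Camera axes: x right, y down, z forward; pixel columns grow to the right and rows downward; lengths in m; the calibration is good to about 2 mm. The wrist camera is an equidistant fisheye: a pixel r from the principal point sees the ray r / f radians off the axis. A picture is of the moment at which its call begins: read the wrist's pose just before it.
- bot.job_done(): hands the job in; it is judged then, once.
The state is a dict: "clock": time; "qpos": joint angles; "qd": joint speeds; "joint_efforts": joint torques, N m; "position": TCP position; "tool_rot": TCP orientation; "force": force on the tool from outside, world axes, zero at the start; "moment": the same for the moment, N m; "grip_width": finger opening in m; "finger_force": force on a finger pad.
Only numpy, scipy, OpenCV 4.12 (cv2) and the standard library are available. Lean on these libraries where they do the work, as an engineer would, in place of code of your own. Each camera call takes 0.05 s, during which the arm holds its last target. There are 200 camera calls.

## Working session

There is one attempt and no reset: what is moved stays moved. The work goes in short steps, Python scripts to look and compute and a shell command to move; the robot and the scene stay as the last step left them, time stands still between calls to the robot, and variables do not carry over. Pictures are saved under pics/ and viewed, at most 10 in all, crops included, and the job is handed in when it is done.

```bash
mkdir -p pics; cat > h.py <<'E'
import numpy as np, cv2
from workcell import telemetry, grab_frame, bot
from scipy.spatial.transform import Rotation as Ro
def cloud(f):
    h=f["pixels"].shape[0]; fl=h/2/np.tan(np.radians(f["vertical_fov"])/2)
    v,u=np.mgrid[0:480,0:640]; d=f["depth"]
    P=np.stack([(u-f["cx"])/fl*d,(v-f["cy"])/fl*d,d],-1)
    return (P-f["t"])@np.array(f["R"])   # R^T (P-t)
def save(n,im): cv2.imwrite("pics/"+n,cv2.cvtColor(im,cv2.COLOR_RGB2BGR))
E
python3 - <<'E'
from h import *
import pickle
for n in("top","side"):
    f=grab_frame(n); save(n+"1.png",f["pixels"]); pickle.dump(f,open(n+".pkl","wb")); print(n,f["vertical_fov"],f["cx"],f["cy"],(-np.array(f["R"]).T@f["t"]).round(3), np.array(f["R"]).round(2).tolist())
s=telemetry.observe(); print(s, bot.tcp_to_tips)
E
```

```text
top 52.9120742283843 324.2072467147224 237.65715265309146 [0.374 0.011 1.405] [[-0.03, -1.0, 0.0], [-0.99, 0.03, -0.1], [0.1, -0.01, -0.99]]
side 55.0433977608833 319.97741821727726 236.08367800044365 [0.296 0.92  0.709] [[-0.97, -0.25, 0.02], [-0.15, 0.51, -0.85], [0.2, -0.82, -0.53]]
{'clock': 0.1, 'qpos': array([ 1.14379582,  0.52191754, -0.03630738,  1.59990887,  0.02122192,
        1.02114278, -0.11279797]), 'qd': array([-4.45133297e-04, -1.27889492e-03,  1.22221091e-03, -7.55554218e-04,
        6.76870943e-05, -4.55714793e-04, -3.27162973e-04]), 'joint_efforts': array([ 4.36015907e-03, -9.28490996e+01,  1.98425800e+00, -3.70532584e+01,
        1.81558763e-02,  5.28312841e-03,  4.78291838e-05]), 'position': array([ 0.21815745, -0.58539922,  0.24982158]), 'tool_rot': array([-3.14060636e+00,  9.85106508e-05,  3.56784931e-01]), 'force': array([ 0.25456042,  0.15445383, -0.38438681]), 'moment': array([-0.00757961,  0.00554906, -0.01039522]), 'finger_force': 0.0, 'grip_width': 0.08523828000589764} 0.019
```

View pics/top1.png

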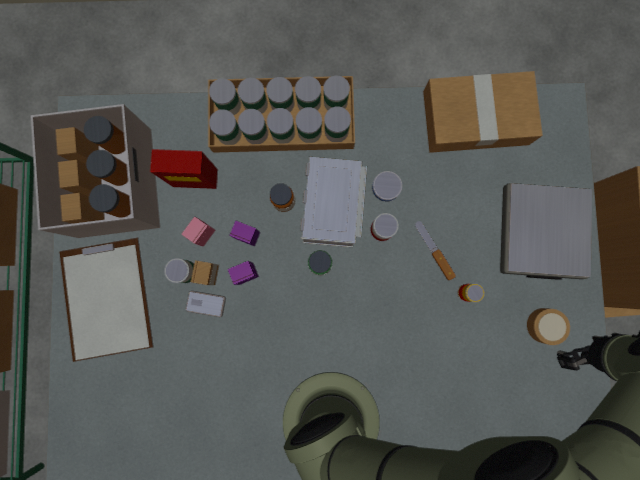

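View pics/side1.png

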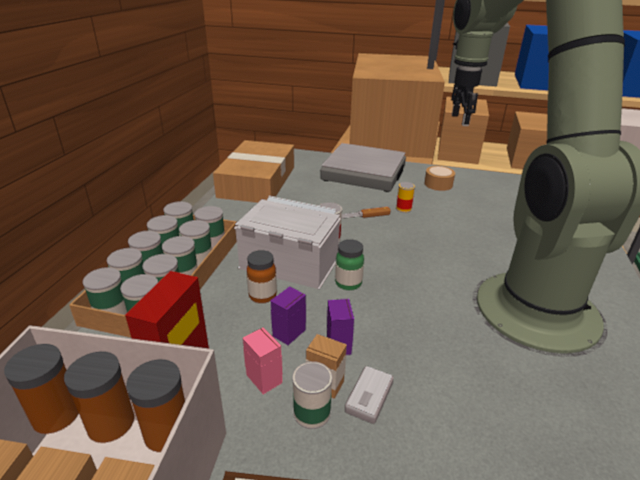

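The top view shows the brown carton at (204,273), with the white can to its left and the fish tin below it. The caddy is at (333,200), front lip to the right. The knife runs from its handle end (452,278) to its tip (420,225), with the spice tin at (472,293). The pink and purple boxes are decoys.

```bash
python3 - <<'E'
from h import *
import pickle
f=pickle.load(open("top.pkl","rb")); C=cloud(f); im=f["pixels"]; hsv=cv2.cvtColor(im,cv2.COLOR_RGB2HSV)
def box(x0,y0,x1,y1,zlo,zhi,extra=None):
    m=np.zeros((480,640),bool); m[y0:y1,x0:x1]=1
    m&=(C[...,2]>zlo)&(C[...,2]<zhi)
    if extra is not None: m&=extra
    P=C[m]; r=cv2.minAreaRect((P[:,:2]*1000).astype(np.float32))
    return m.sum(),P.mean(0).round(4),np.round(r[0],1),np.round(r[1],1),round(r[2],1),P[:,2].min().round(3),P[:,2].max().round(3)
print("table",np.median(C[300:340,300:420,2]))
print("lid",box(295,150,372,250,.128,.15))
print("carton",box(190,258,220,290,.09,.115))
print("bean",box(160,255,195,290,.085,.11))
print("fish",box(180,287,228,320,.015,.035))
br=(hsv[...,0]<18)&(hsv[...,1]>120)
print("handle",box(425,240,458,285,.005,.04,br))
print("blade",box(412,218,440,255,.004,.03))
print("spice",box(455,280,488,306,.07,.1))
print("soup",box(370,210,402,243,.08,.12)); print("tuna",box(370,165,405,202,.02,.05))
print("sauce?",box(268,180,298,212,.09,.13)); print("olive?",box(305,248,335,276,.09,.13))
for n,b in dict(carton=(180,250,225,295),knife=(405,210,465,290)).items():
    pass
crop=np.hstack([cv2.resize(im[150:260,285:475],(0,0),fx=4,fy=4,interpolation=cv2.INTER_CUBIC)])
save("crop1.png",crop)
for u,v in [(420,225),(425,232),(430,240),(440,255),(446,266)]: print(u,v,C[v,u].round(3))
E
```

```text
table -0.0008346848384840168
lid (np.int64(4738), array([ 0.6071, -0.024 ,  0.1352]), array([608.6, -23.1]), array([162.3, 222.3]), 83.2, np.float64(0.128), np.float64(0.146))
carton (np.int64(383), array([0.4237, 0.3384, 0.0988]), array([424.2, 339.3]), array([47. , 59.7]), 78.9, np.float64(0.09), np.float64(0.107))
bean (np.int64(531), array([0.4303, 0.4027, 0.0943]), array([431.6, 398. ]), array([83.2, 65.2]), 88.4, np.float64(0.085), np.float64(0.103))
fish (np.int64(772), array([0.3379, 0.3461, 0.0232]), array([337.9, 347.6]), array([105.2,  60.1]), 78.9, np.float64(0.015), np.float64(0.032))
handle (np.int64(269), array([ 0.4298, -0.336 ,  0.0202]), array([ 430.1, -337. ]), array([90.5, 24.6]), 28.8, np.float64(0.005), np.float64(0.03))
blade (np.int64(339), array([ 0.5093, -0.2938,  0.0116]), array([ 514.2, -292. ]), array([ 78.9, 105.5]), 86.9, np.float64(0.004), np.float64(0.027))
spice (np.int64(296), array([ 0.3493, -0.4009,  0.0844]), array([ 350.1, -402.1]), array([50.4, 48.8]), 88.8, np.float64(0.07), np.float64(0.093))
soup (np.int64(508), array([ 0.5382, -0.1643,  0.099 ]), array([ 538.6, -165. ]), array([68.6, 66.6]), 87.2, np.float64(0.081), np.float64(0.109))
tuna (np.int64(679), array([ 0.6638, -0.1833,  0.0313]), array([ 664. , -183.8]), array([84.2, 84.3]), 72.8, np.float64(0.02), np.float64(0.04))
sauce? (np.int64(384), array([0.6313, 0.1196, 0.108 ]), array([632.1, 120. ]), array([58.7, 57.3]), 25.3, np.float64(0.097), np.float64(0.115))
olive? (np.int64(385), array([0.4435, 0.0179, 0.1088]), array([443.6,  18.4]), array([56.5, 56.9]), 88.4, np.float64(0.094), np.float64(0.117))
420 225 [ 0.547 -0.277  0.008]
425 232 [ 0.526 -0.291  0.009]
430 240 [ 0.501 -0.301  0.02 ]
440 255 [ 0.457 -0.327  0.024]
446 266 [ 0.425 -0.344  0.02 ]
```

View pics/crop1.png

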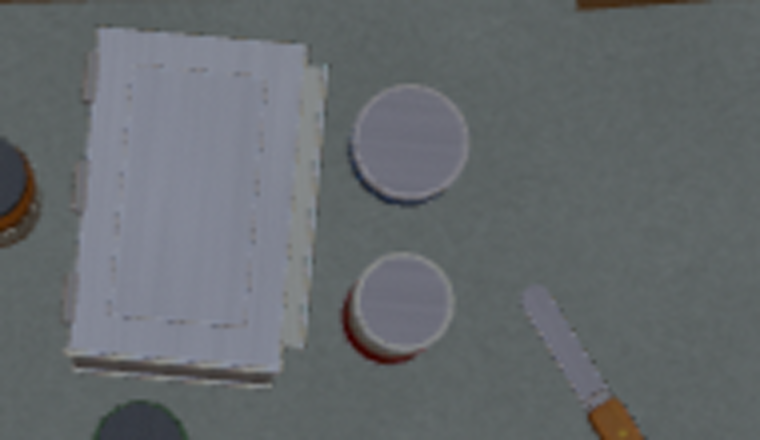

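The crop shows the lip on the caddy's right side at about (310,200), and the gap between the two cans directly in front of it. All sizes and heights agree with what was given. Next I'll write the planning helper and move over the knife.

```bash
cat >> h.py <<'E'
KN=27.3
def Rt(yaw,tilt=0): # tool down, tool x at yaw(deg); tilt>0: tool x axis points up by tilt
    return Ro.from_euler('z',yaw,degrees=True)*Ro.from_euler('y',-tilt,degrees=True)*Ro.from_euler('x',180,degrees=True)
def plan(p,R,n,s=None,p0=None,R0=None):
    s=s or telemetry.observe()
    p0=s["position"] if p0 is None else np.array(p0); R0=Ro.from_euler('xyz',s["tool_rot"]) if R0 is None else R0
    dr=(R0.inv()*R).as_rotvec(); dp=(np.array(p)-p0)/n
    for i in range(n):
        Ri=R0*Ro.from_rotvec(dr*i/n); print(np.round(Ri.inv().apply(dp),4),np.degrees(dr/n).round(2))
        if np.linalg.norm(dr)<.05: print("x%d"%n); break
def wcloud(name=None):
    s=telemetry.observe(); f=grab_frame("wrist"); fl=240/np.tan(np.radians(f["vertical_fov"])/2)
    v,u=np.mgrid[0:480,0:640]; x=u-f["cx"]; y=v-f["cy"]; r=np.hypot(x,y)+1e-9; th=r/fl; d=f["depth"]
    P=np.stack([np.tan(th)*x/r*d,np.tan(th)*y/r*d,d],-1)
    H=np.array(f["hand_eye"]); P=P@H[:3,:3].T+H[:3,3]
    P=Ro.from_euler('xyz',s["tool_rot"]).apply(P.reshape(-1,3)).reshape(480,640,3)+s["position"]
    P[d==0]=np.nan
    if name: save(name,f["pixels"])
    return f["pixels"],P
E
python3 -c "
from h import *
plan([.455,-.324,.13],Rt(KN),12)"
```

```text
[ 0.0261 -0.0135  0.01  ] [-0.    0.   -0.57]
[ 0.0262 -0.0132  0.01  ] [-0.    0.   -0.57]
[ 0.0264 -0.013   0.01  ] [-0.    0.   -0.57]
[ 0.0265 -0.0127  0.01  ] [-0.    0.   -0.57]
[ 0.0266 -0.0125  0.01  ] [-0.    0.   -0.57]
[ 0.0267 -0.0122  0.01  ] [-0.    0.   -0.57]
[ 0.0269 -0.0119  0.01  ] [-0.    0.   -0.57]
[ 0.027  -0.0117  0.01  ] [-0.    0.   -0.57]
[ 0.0271 -0.0114  0.01  ] [-0.    0.   -0.57]
[ 0.0272 -0.0111  0.01  ] [-0.    0.   -0.57]
[ 0.0273 -0.0109  0.01  ] [-0.    0.   -0.57]
[ 0.0274 -0.0106  0.01  ] [-0.    0.   -0.57]
```

```bash
python3 -m crank '0.06 0.026 -0.013 0.01 0 0 -0.9; 0.06 0.026 -0.013 0.01 0 0 -0.9; 0.06 0.0265 -0.013 0.01 0 0 -0.9; 0.06 0.0265 -0.0125 0.01 0 0 -0.9; 0.06 0.0265 -0.0125 0.01 0 0 -0.9; 0.06 0.0265 -0.012 0.01 0 0 -0.9; 0.06 0.027 -0.012 0.01 0 0 -0.9; 0.06 0.027 -0.012 0.01 0 0 -0.6'; python3 -m crank '0.06 0.027 -0.012 0.01 0 0 0; 0.06 0.027 -0.011 0.01 0 0 0; 0.06 0.027 -0.011 0.01 0 0 0; 0.06 0.027 -0.011 0.01 0 0 0;0.06 0 0 0 0 0 0;0.06 0 0 0 0 0 0;0.06 0 0 0 0 0 0;0.06 0 0 0 0 0 0'
python3 - <<'E'
from h import *
im,P=wcloud("w1.png"); hsv=cv2.cvtColor(im,cv2.COLOR_RGB2HSV)
near=(np.hypot(P[...,0]-.455,P[...,1]+.324)<.14)
h=near&(hsv[...,0]<20)&(hsv[...,1]>110)&(P[...,2]>.004)&(P[...,2]<.032)
b=near&(P[...,2]>.003)&(P[...,2]<.028)&~h
for m in(h,b):
    m=cv2.morphologyEx(m.astype(np.uint8),cv2.MORPH_OPEN,np.ones((3,3)))
    n,l,st,_=cv2.connectedComponentsWithStats(m); k=1+st[1:,4].argmax(); Q=P[l==k]
    r=cv2.minAreaRect((Q[:,:2]*1000).astype(np.float32)); print(len(Q),Q.mean(0).round(4),np.round(r[0],1),np.round(r[1],1),round(r[2],1),np.nanpercentile(Q[:,2],[5,50,95]).round(4),st[k])
E
```

```text
clock: 0.77
position: [0.3731, -0.4079, 0.1697]
tool_rot: [-3.141, 0.0, 0.478]
force: [1.0, -0.8, -1.5]
grip_width: 0.0601
finger_force: 0.0
clock: 1.43
position: [0.4471, -0.3205, 0.1305]
tool_rot: [3.141, 0.0, 0.476]
force: [-0.3, 0.6, -0.5]
grip_width: 0.0598
finger_force: 0.0
2743 [ 0.4221 -0.344   0.0199] [ 423.7 -342.5] [71.9 25.4] 28.9 [0.0174 0.0201 0.0214] [ 314  234   37   94 2743]
5061 [ 0.514  -0.2918  0.0111] [ 514.4 -291.8] [100.9  22.6] 29.1 [0.0095 0.0108 0.0155] [ 308   53   39  154 5061]
```

View pics/w1.png

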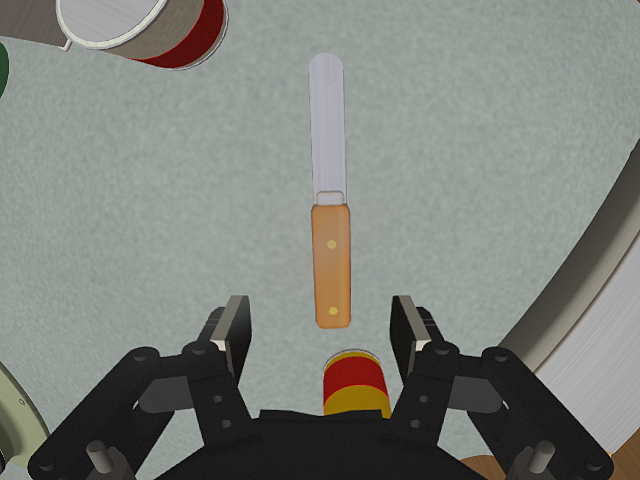

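The wrist view shows the knife lying straight between the open fingers: handle (314–350, 205–328), tip at (327,53), spice tin behind it. Its axis is at 29°.

```bash
python3 -c "
from h import *
plan([.459,-.3228,.021],Rt(29),6)"
```

```text
[0.0016 0.0012 0.0183] [ 0.    0.   -0.29]
x6
```

```bash
python3 -m crank '0.06 0.0024 0.0018 0.0183 0 0 -0.45; 0.06 0.0024 0.0018 0.0183 0 0 -0.45; 0.06 0.0024 0.0018 0.0183 0 0 -0.45; 0.06 0.0024 0.0018 0.0183 0 0 -0.45; 0.06 0 0 0.0183 0 0 0; 0.06 0 0 0.0183 0 0 0; 0.06 0 0 0 0 0 0; 0.06 0 0 0 0 0 0' && python3 -m crank '0.0 0 0 0 0 0 0;0.0 0 0 0 0 0 0;0.0 0 0 0 0 0 0;0.0 0 0 0 0 0 0;0.0 0 0 0 0 0 0;0.0 0 0 0 0 0 0;0.0 0 0 0 0 0 0;0.0 0 0 0 0 0 0' 100
```

```text
clock: 2.15
position: [0.4589, -0.3218, 0.0204]
tool_rot: [-3.141, 0.001, 0.508]
force: [-0.2, -0.4, 0.5]
grip_width: 0.0603
finger_force: 0.0
clock: 2.82
position: [0.4601, -0.3219, 0.022]
tool_rot: [3.14, -0.001, 0.508]
force: [-3.2, 0.7, 16.4]
grip_width: 0.024
finger_force: 98.7
```

```bash
python3 -c "
from h import *
plan([.622,-.248,.20],Rt(83),10,p0=[.460,-.322,.10],R0=Rt(29))"
```

```text
[ 0.0178  0.0014 -0.01  ] [-0.   0.  -5.4]
[ 0.0175  0.003  -0.01  ] [-0.   0.  -5.4]
[ 0.0172  0.0047 -0.01  ] [-0.   0.  -5.4]
[ 0.0167  0.0063 -0.01  ] [-0.   0.  -5.4]
[ 0.016   0.0078 -0.01  ] [-0.   0.  -5.4]
[ 0.0152  0.0093 -0.01  ] [-0.   0.  -5.4]
[ 0.0143  0.0107 -0.01  ] [-0.   0.  -5.4]
[ 0.0132  0.012  -0.01  ] [-0.   0.  -5.4]
[ 0.012   0.0132 -0.01  ] [-0.   0.  -5.4]
[ 0.0107  0.0142 -0.01  ] [-0.   0.  -5.4]
```

```bash
python3 -m crank '0.0 0 0 -0.005 0 0 0;0.0 0 0 -0.01 0 0 0;0.0 0 0 -0.015 0 0 0;0.0 0 0 -0.025 0 0 0;0.0 0 0 -0.025 0 0 0;0.0 0.0178 0.0014 -0.01 0 0 -5.4;0.0 0.0176 0.003 -0.01 0 0 -5.4;0.0 0.0172 0.0047 -0.01 0 0 -5.4' 
```

```text
clock: 3.48
position: [0.5089, -0.299, 0.1326]
tool_rot: [3.14, -0.0, 0.795]
force: [-0.2, -0.2, -1.1]
grip_width: 0.0238
finger_force: 98.4
```

```bash
python3 -m crank '0.0 0.0167 0.0063 -0.01 0 0 -5.4;0.0 0.016 0.0078 -0.01 0 0 -5.4;0.0 0.0152 0.0093 -0.01 0 0 -5.4;0.0 0.0143 0.0107 -0.01 0 0 -5.4;0.0 0.0132 0.012 -0.01 0 0 -5.4;0.0 0.012 0.0132 -0.01 0 0 -5.4;0.0 0.0107 0.0142 -0.01 0 0 -5.4;0.0 0 0 0 0 0 0' 
cat > look.py <<'E'
from h import *
import sys
im,P=wcloud(sys.argv[1]); s=telemetry.observe(); print(s["position"].round(4),np.degrees(s["tool_rot"]).round(2))
np.save("P.npy",P); np.save("im.npy",im)
T=Ro.from_euler('xyz',s["tool_rot"]).inv().apply((P-s["position"]).reshape(-1,3)).reshape(P.shape)
# blade in tool coords: narrow strip ahead of tool
m=(abs(T[...,1])<.02)&(T[...,0]>.03)&(T[...,0]<.14)&(T[...,2]>-.02)&(T[...,2]<.03)
m=cv2.morphologyEx(m.astype(np.uint8),cv2.MORPH_OPEN,np.ones((3,3)))
Q=T[m>0]; print("blade n",len(Q),"x max",np.percentile(Q[:,0],[50,99,99.9]).round(4))
for a in(.04,.06,.08,.1):
    q=Q[abs(Q[:,0]-a)<.004]
    if len(q): print(a,"y",q[:,1].min().round(4),q[:,1].max().round(4),"z",np.median(q[:,2]).round(4))
E
python3 look.py w2.png
```

```text
clock: 4.15
position: [0.6247, -0.2447, 0.2034]
tool_rot: [3.137, -0.001, 1.46]
force: [0.6, 1.3, 0.0]
grip_width: 0.0237
finger_force: 98.4
[ 0.623  -0.2458  0.2022] [ 1.7986e+02 -1.0000e-02  8.3280e+01]
blade n 13290 x max [0.0725 0.1121 0.1137]
0.04 y -0.0101 0.0119 z 0.0102
0.06 y -0.0102 0.0119 z 0.0102
0.08 y -0.0104 0.0115 z 0.0102
0.1 y -0.0104 0.0115 z 0.0101
```

View pics/w2.png

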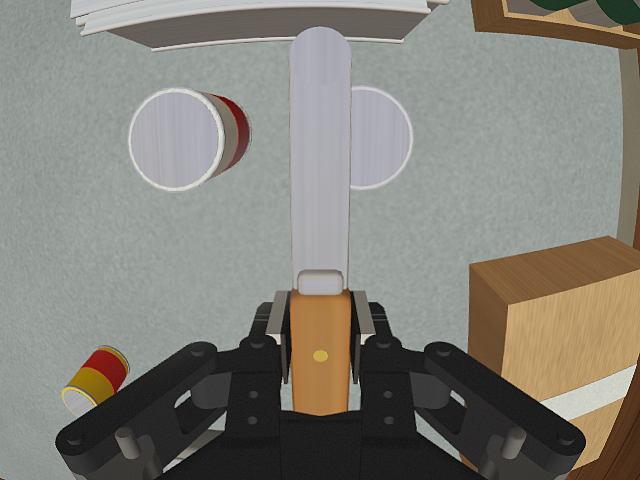

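The view shows the blade straight ahead with its tip at (320,28). The caddy front spans the top at rows 0–50, with the cans at (180,138) and (372,138). I'll measure the lip and front wall from this view.

```bash
python3 - <<'E'
from h import *
P=np.load("P.npy"); s=telemetry.observe()
a=np.radians(83.2); ex=np.array([np.cos(a),np.sin(a)]); ey=np.array([-ex[1],ex[0]]); c=np.array([.609,-.020])
D=(P[...,:2]-c); X=D@ex*1e3; Y=D@ey*1e3; Z=P[...,2]*1e3
V=np.arange(480)[:,None]+0*X; U=np.arange(640)[None]+0*X
w=(Z>15)&(Z<115)&(X>-80)&(X<-60)&(abs(Y)<120)
q=w&np.isfinite(X)
if q.sum()>50:
    k=np.polyfit(Y[q],X[q],1); print("wall fit slope deg",np.degrees(np.arctan(k[0])).round(2),"x at y0",k[1].round(1),"Y range",np.percentile(Y[q],[1,99]).round(1),q.sum())
for lo,hi in((115,124),(124,130),(130,136),(136,140),(140,146)):
    q=(Z>lo)&(Z<hi)&(abs(Y)<125)&(X>-100)&(X<0)
    if q.sum(): print(lo,hi,q.sum(),"X",np.percentile(X[q],[1,25,50,99]).round(1),"Y",np.percentile(Y[q],[1,99]).round(1))
for y0 in(-60,-20,20,60):
    q=(abs(Y-y0)<4)&(Z>110)&(X<-20)&(X>-100); o=np.argsort(V[q]); print(y0,[tuple(np.round(t,1)) for t in np.c_[X[q],Z[q],V[q]][o][::max(1,q.sum()//12)]])
E
```

```text
wall fit slope deg -0.11 x at y0 -68.1 Y range [-109.2  106.3] 7271
115 124 121 X [-71.6 -70.8 -70.3 -65.3] Y [-112.5  111. ]
124 130 81 X [-71.  -69.8 -68.9 -65.9] Y [-111.5  110.9]
130 136 1624 X [-77.9 -73.4 -69.8 -58.1] Y [-89.9 108.2]
136 140 3157 X [-84.1 -82.7 -80.7 -74.6] Y [-94.8  92.3]
140 146 553 X [-84.1 -83.  -82.3 -80.9] Y [-93.2  91.6]
-60 [(np.float64(-79.5), np.float64(139.0), np.float64(0.0)), (np.float64(-78.4), np.float64(136.6), np.float64(0.0)), (np.float64(-79.9), np.float64(139.1), np.float64(1.0)), (np.float64(-80.6), np.float64(139.1), np.float64(2.0)), (np.float64(-80.2), np.float64(138.9), np.float64(2.0)), (np.float64(-81.1), np.float64(139.3), np.float64(3.0)), (np.float64(-81.9), np.float64(139.7), np.float64(4.0)), (np.float64(-82.6), np.float64(139.8), np.float64(5.0)), (np.float64(-82.2), np.float64(139.6), np.float64(5.0)), (np.float64(-82.8), np.float64(139.2), np.float64(6.0)), (np.float64(-83.3), np.float64(138.8), np.float64(7.0)), (np.float64(-83.3), np.float64(139.7), np.float64(7.0)), (np.float64(-83.8), np.float64(139.0), np.float64(8.0))]
-
[... 1546 characters left out ...]
4(0.0)), (np.float64(-67.8), np.float64(132.3), np.float64(2.0)), (np.float64(-69.9), np.float64(133.8), np.float64(4.0)), (np.float64(-71.3), np.float64(134.0), np.float64(6.0)), (np.float64(-73.0), np.float64(135.5), np.float64(8.0)), (np.float64(-74.6), np.float64(136.5), np.float64(10.0)), (np.float64(-75.7), np.float64(136.2), np.float64(12.0)), (np.float64(-77.0), np.float64(136.7), np.float64(14.0)), (np.float64(-79.1), np.float64(138.5), np.float64(16.0)), (np.float64(-79.9), np.float64(137.4), np.float64(18.0)), (np.float64(-81.2), np.float64(139.2), np.float64(21.0)), (np.float64(-83.1), np.float64(138.9), np.float64(22.0)), (np.float64(-83.9), np.float64(138.4), np.float64(24.0))]
```

```bash
cat >> h.py <<'E'
A=np.radians(83.2); EX=np.array([np.cos(A),np.sin(A),0]); EY=np.array([-EX[1],EX[0],0]); C0=np.array([.609,-.020,0])
def cad(X,Y,Z): return C0+EX*X/1e3+EY*Y/1e3+np.array([0,0,Z/1e3])
def here():
    s=telemetry.observe(); d=s["position"]-C0; print("caddy XYZ",np.round([d@EX*1e3,d@EY*1e3,d[2]*1e3],1),"rpy",np.degrees(s["tool_rot"]).round(1),"F",s["force"].round(1),"t",s["clock"])
E
python3 -c "
from h import *
here(); plan(cad(-206,-40,140.8),Rt(83.2),6)"
```

```text
caddy XYZ [-222.6  -40.6  202.2] rpy [179.9  -0.   83.3] F [-0.4 -0.9 -0.7] t 4.2
[ 0.0028 -0.0001  0.0102] [ 0.02 -0.    0.01]
x6
```

```bash
python3 -m crank '0 0.0028 0 0.0102 0 0 0;0 0.0028 0 0.0102 0 0 0;0 0.0028 0 0.0102 0 0 0;0 0.0028 0 0.0102 0 0 0;0 0.0028 0 0.0102 0 0 0;0 0.0028 0 0.0102 0 0 0;0 0 0 0 0 0 0;0 0 0 0 0 0 0' 
python3 - <<'E'
from h import *
here(); f=grab_frame("side"); im=f["pixels"]; save("s2.png",cv2.resize(im[170:270,270:390],(0,0),fx=6,fy=5))
C=cloud(f); D=C-C0; X=D@EX*1e3;Y=D@EY*1e3;Z=C[...,2]*1e3
q=(abs(Y+40)<16)&(X<-90)&(X>-185)&(Z>115)&(Z<150); print("side blade",q.sum(),X[q].max() if q.any() else 0,np.percentile(Z[q],[5,50,95]) if q.any() else 0)
q=(abs(X)<60)&(abs(Y)<100)&(Z>120)&(Z<150); print("lid top by side",np.median(Z[q]))
f=grab_frame("top"); C=cloud(f); D=C-C0; X=D@EX*1e3;Y=D@EY*1e3;Z=C[...,2]*1e3
q=(abs(Y+40)<16)&(X<-88)&(X>-185)&(Z>115)&(Z<150); print("top blade",q.sum(),np.percentile(X[q],99) if q.any() else 0,np.percentile(Z[q],[5,50,95]),np.median(Y[q]))
q=(abs(X)<60)&(abs(Y)<100)&(Z>120)&(Z<150); print("lid top",np.median(Z[q]))
E
```

```text
clock: 4.87
position: [0.6234, -0.2299, 0.1386]
tool_rot: [-3.14, -0.0, 1.451]
force: [-0.0, 0.2, -0.2]
grip_width: 0.0239
finger_force: 98.4
caddy XYZ [-206.7  -39.2  138.6] rpy [-179.9   -0.    83.2] F [-0.   0.2 -0.2] t 4.8667
side blade 114 -100.77024935260904 [125.97435917 128.20952158 130.9541735 ]
lid top by side 136.30500754747112
top blade 267 -96.31542992945903 [123.84116796 128.31059563 132.2539873 ] -38.635804307022454
lid top 135.49743149106646
```

```bash
python3 -c "
from h import *
here()"; python3 -m crank '0 0.004 0 -0.0007 0 0 0;0 0.004 0 0 0 0 0;0 0.004 0 0 0 0 0;0 0.004 0 0 0 0 0;0 0.004 0 0 0 0 0;0 0 0 0 0 0 0;0 0 0 0 0 0 0;0 0 0 0 0 0 0'; python3 -c "
from h import *
here()"
```

```text
caddy XYZ [-207.2  -39.7  139.7] rpy [180.    0.   83.1] F [ 0.5 -0.1  0. ] t 4.9667
clock: 5.63
position: [0.626, -0.2105, 0.14]
tool_rot: [-3.142, 0.0, 1.451]
force: [0.7, 0.4, -2.0]
grip_width: 0.0242
finger_force: 98.4
caddy XYZ [-187.2  -39.4  140. ] rpy [-180.     0.    83.1] F [ 0.7  0.4 -2. ] t 5.6333
```

```bash
python3 -m crank '0 0.003 0 0 0 0 0;0 0.003 0 0 0 0 0;0 0.003 0 0 0 0 0;0 0.003 0 0 0 0 0;0 0.003 0 0 0 0 0;0 0 0 0 0 0 0;0 0 0 0 0 0 0;0 0 0 0 0 0 0'; python3 -c "
from h import *
here()"
```

```text
clock: 6.3
position: [0.6278, -0.1956, 0.14]
tool_rot: [-3.142, 0.0, 1.451]
force: [-0.4, -0.7, -0.2]
grip_width: 0.0236
finger_force: 98.4
caddy XYZ [-172.1  -39.5  140. ] rpy [-180.     0.    83.1] F [-0.4 -0.7 -0.2] t 6.3
```

```bash
python3 -m crank '0 0.001 -0.004 0 0 0 0;0 0.001 -0.004 0 0 0 0;0 0.001 -0.004 0 0 0 0;0 0.001 -0.004 0 0 0 0;0 0.002 -0.004 0 0 0 0;0 0.002 -0.0015 0 0 0 0;0 0 0 0.001 0 0 0;0 0 0 0 0 0 0'; python3 -c "
from h import *
here()
def T(phi,L=94,H=15.7):
    c,s=np.cos(np.radians(phi)),np.sin(np.radians(phi)); return cad(-70-L*c-H*s,-18,123-L*s+H*c)
p=[T(a) for a in range(0,33,3)]
for i in range(10): print(3*i,Rt(83.1,3*i).inv().apply(p[i+1]-p[i]).round(4), (Rt(83.1,0).inv()*Rt(83.1,3)).as_rotvec(degrees=True).round(1))
"
```

```text
clock: 6.97
position: [0.6075, -0.1848, 0.139]
tool_rot: [3.142, -0.0, 1.451]
force: [-0.3, -0.7, -0.6]
grip_width: 0.0239
finger_force: 98.4
caddy XYZ [-163.8  -18.   139. ] rpy [180.   -0.   83.2] F [-0.3 -0.7 -0.6] t 6.9667
0 [-0.0007  0.      0.0049] [0. 3. 0.]
3 [-0.0007  0.      0.0049] [0. 3. 0.]
6 [-0.0007  0.      0.0049] [0. 3. 0.]
9 [-0.0007 -0.      0.0049] [0. 3. 0.]
12 [-0.0007 -0.      0.0049] [0. 3. 0.]
15 [-0.0007 -0.      0.0049] [0. 3. 0.]
18 [-0.0007 -0.      0.0049] [0. 3. 0.]
21 [-0.0007 -0.      0.0049] [0. 3. 0.]
24 [-0.0007 -0.      0.0049] [0. 3. 0.]
27 [-0.0007 -0.      0.0049] [0. 3. 0.]
```

```bash
python3 -m crank '0 -0.0007 0 0.0049 0 3 0;0 -0.0007 0 0.0049 0 3 0;0 -0.0007 0 0.0049 0 3 0;0 -0.0007 0 0.0049 0 3 0;0 -0.0007 0 0.0049 0 3 0;0 -0.0007 0 0.0049 0 3 0;0 0 0 0 0 0 0;0 0 0 0 0 0 0' 120; python3 -c "
from h import *
here()"
```

```text
clock: 7.63
position: [0.6071, -0.1861, 0.1089]
tool_rot: [-3.141, -0.313, 1.449]
force: [0.2, 0.0, -1.2]
grip_width: 0.0229
finger_force: 122.2
caddy XYZ [-165.1  -17.8  108.9] rpy [-179.9  -18.    83. ] F [ 0.2  0.  -1.2] t 7.6333
```

```bash
python3 -m crank '0 -0.0007 0 0.0049 0 3 0;0 -0.0007 0 0.0049 0 3 0;0 -0.0007 0 0.0049 0 3 0;0 -0.0007 0 0.0049 0 3 0;0 0 0 0 0 0 0;0 0 0 0 0 0 0;0 0 0 0 0 0 0;0 0 0 0 0 0 0' ; cat > st.py <<'E'
from h import *
import sys
here(); f=grab_frame("side"); C=cloud(f); D=C-C0; X=D@EX*1e3;Y=D@EY*1e3;Z=C[...,2]*1e3
q=(X>-60)&(X<55)&(abs(Y)<95)&(Z>127)&(Z<200)
k=np.polyfit(X[q],Z[q],1); print("lid side slope rad",-k[0].round(4),"Z@-60",np.polyval(k,-60).round(1),"n",q.sum())
if len(sys.argv)>1: save(sys.argv[1],f["pixels"])
E
python3 st.py
```

```text
clock: 8.3
position: [0.6084, -0.1797, 0.091]
tool_rot: [3.141, -0.521, 1.453]
force: [-0.7, 1.0, -3.6]
grip_width: 0.0237
finger_force: 121.6
caddy XYZ [-158.6  -18.3   91. ] rpy [179.9 -29.9  83.3] F [-0.7  1.  -3.6] t 8.3
lid side slope rad 0.0012 Z@-60 136.9 n 1788
```

```bash
python3 look.py w3.png; python3 -c "
from h import *
f=grab_frame('side'); save('s3.png',cv2.resize(f['pixels'][185:265,290:410],(0,0),fx=6,fy=6,interpolation=cv2.INTER_CUBIC))"
```

```text
[ 0.6083 -0.1798  0.0909] [179.96 -29.9   83.24]
blade n 19963 x max [0.0894 0.125  0.1261]
0.04 y -0.0117 0.0103 z 0.0112
0.06 y -0.0118 0.0102 z 0.0114
0.08 y -0.0117 0.01 z 0.0115
0.1 y -0.0199 0.02 z 0.0074
```

View pics/s3.png

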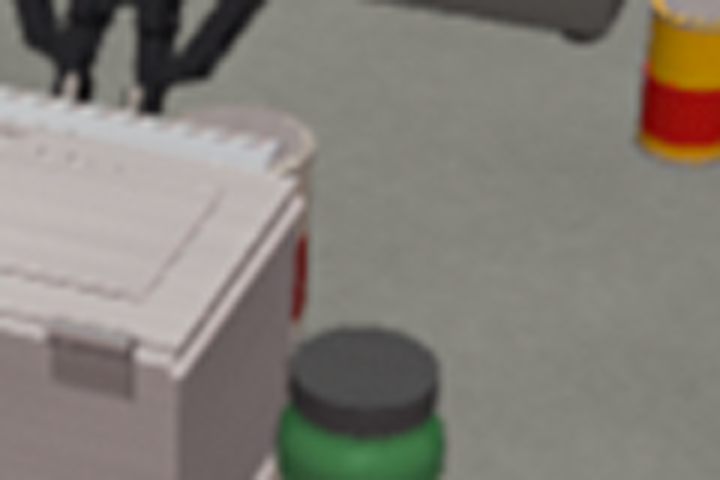

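The crop shows the lid still looking nearly shut, with the fingers behind its front edge. I'll compare its slope with the first frame.

```bash
python3 - <<'E'
from h import *
import pickle
P=np.load("P.npy"); 
def lid(C,t):
    D=C-C0; X=D@EX*1e3;Y=D@EY*1e3;Z=C[...,2]*1e3
    for a in(-78,-65,-50,-20,20,50,65):
        q=(abs(X-a)<5)&(abs(Y-40)<40)&(Z>120)&(Z<200); print(t,a,np.median(Z[q]).round(1) if q.any() else None,q.sum(),end=' | ')
    print()
lid(cloud(pickle.load(open("side.pkl","rb"))),"s0"); lid(cloud(grab_frame("side")),"s1")
lid(cloud(pickle.load(open("top.pkl","rb"))),"t0"); lid(cloud(grab_frame("top")),"t1"); lid(P,"w")
E
```

```text
s0 -78 137.7 92 | s0 -65 134.4 60 | s0 -50 134.6 52 | s0 -20 137.2 63 | s0 20 136.9 73 | s0 50 135.1 108 | s0 65 133.9 112 | 
s1 -78 139.2 90 | s1 -65 135.5 73 | s1 -50 135.3 52 | s1 -20 137.5 59 | s1 20 137.5 65 | s1 50 135.3 102 | s1 65 134.0 108 | 
t0 -78 137.2 114 | t0 -65 133.7 111 | t0 -50 134.0 113 | t0 -20 136.8 113 | t0 20 136.1 114 | t0 50 134.1 111 | t0 65 133.6 110 | 
t1 -78 138.2 115 | t1 -65 135.0 111 | t1 -50 135.0 113 | t1 -20 136.8 111 | t1 20 136.3 114 | t1 50 134.2 113 | t1 65 133.7 111 | 
w -78 138.2 2933 | w -65 134.5 3717 | w -50 134.5 3141 | w -20 136.6 47 | w 20 None 0 | w 50 None 0 | w 65 None 0 |
```

```bash
python3 -m crank '0 -0.0005 0 0.005 0 3 0;0 -0.0005 0 0.005 0 3 0;0 0 0 0 0 0 0;0 0 0 0 0 0 0;0 0 0 0 0 0 0;0 0 0 0 0 0 0;0 0 0 0 0 0 0;0 0 0 0 0 0 0' ; cat > lid.py <<'E'
from h import *
here()
def lid(C,t):
    D=C-C0; X=D@EX*1e3;Y=D@EY*1e3;Z=C[...,2]*1e3
    for a in(-78,-65,-50,-20,20):
        q=(abs(X-a)<5)&(abs(Y-40)<40)&(Z>120)&(Z<290); print(t,a,np.median(Z[q]).round(1) if q.any() else None,q.sum(),end=' | ')
    print()
lid(cloud(grab_frame("side")),"side"); lid(cloud(grab_frame("top")),"top")
E
python3 lid.py; python3 look.py w4.png
```

```text
clock: 9.22
position: [0.6088, -0.1758, 0.0818]
tool_rot: [3.141, -0.627, 1.452]
force: [-0.4, -0.0, -1.3]
grip_width: 0.023
finger_force: 121.2
caddy XYZ [-154.7  -18.2   81.8] rpy [180.  -36.   83.2] F [-0.4 -0.  -1.3] t 9.2167
side -78 140.1 92 | side -65 136.3 71 | side -50 136.6 54 | side -20 138.1 68 | side 20 138.0 67 | 
top -78 140.0 117 | top -65 136.0 112 | top -50 135.3 115 | top -20 138.0 112 | top 20 137.0 114 | 
[ 0.6086 -0.176   0.0814] [179.99 -35.98  83.16]
blade n 19940 x max [0.0899 0.126  0.1272]
0.04 y -0.0115 0.0103 z 0.0116
0.06 y -0.0118 0.0104 z 0.012
0.08 y -0.0116 0.0105 z 0.0123
0.1 y -0.02 0.02 z 0.0048
```

```bash
python3 -m crank '0 0.001 -0.001 0.005 0 3 0;0 0.001 -0.001 0.005 0 3 0;0 0 0 0 0 0 0;0 0 0 0 0 0 0;0 0 0 0 0 0 0;0 0 0 0 0 0 0;0 0 0 0 0 0 0;0 0 0 0 0 0 0' ; python3 lid.py; python3 look.py w5.png
```

```text
clock: 10.03
position: [0.6097, -0.1705, 0.0761]
tool_rot: [3.135, -0.731, 1.451]
force: [8.0, -11.9, 14.3]
grip_width: 0.0232
finger_force: 143.2
caddy XYZ [-149.3  -18.5   76.1] rpy [179.6 -41.9  83.1] F [  8.  -11.9  14.3] t 10.0333
side -78 142.0 95 | side -65 138.7 67 | side -50 138.1 60 | side -20 139.5 66 | side 20 138.8 73 | 
top -78 142.0 117 | top -65 138.5 115 | top -50 137.4 111 | top -20 139.0 111 | top 20 138.0 114 | 
[ 0.6097 -0.1705  0.0761] [179.65 -41.87  83.14]
blade n 19505 x max [0.088  0.1262 0.1276]
0.04 y -0.0115 0.0105 z 0.0117
0.06 y -0.0115 0.0107 z 0.0121
0.08 y -0.0199 0.0197 z 0.0126
0.1 y -0.02 0.02 z 0.0079
```

```bash
python3 - <<'E'
from h import *
f=grab_frame("top"); C=cloud(f); 
def box(x0,y0,x1,y1,zlo,zhi):
    m=np.zeros((480,640),bool); m[y0:y1,x0:x1]=1; m&=(C[...,2]>zlo)&(C[...,2]<zhi); P=C[m]; r=cv2.minAreaRect((P[:,:2]*1000).astype(np.float32)); print(m.sum(),P.mean(0).round(4),np.round(r[0],1),np.round(r[1],1))
box(370,210,402,243,.09,.105); box(370,165,405,202,.02,.04)
a=f["pixels"][150:260,290:450]; g=grab_frame("side")["pixels"][150:260,290:450]
save("c4.png",np.vstack([cv2.resize(x,(0,0),fx=5,fy=2.7*1,interpolation=cv2.INTER_CUBIC) if 0 else cv2.resize(x,(430,297),interpolation=cv2.INTER_CUBIC) for x in(a,g)]))
E
```

```text
498 [ 0.5394 -0.1643  0.0996] [ 543.1 -164.4] [69.  75.4]
459 [ 0.6724 -0.1765  0.0313] [ 666.4 -184.5] [84.1 80.8]
```

View pics/c4.png

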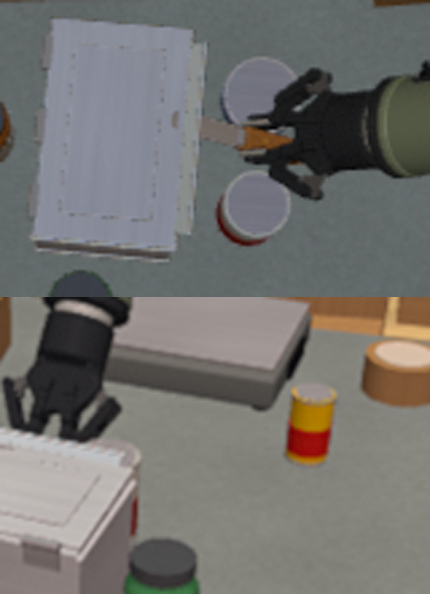

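View pics/w5.png

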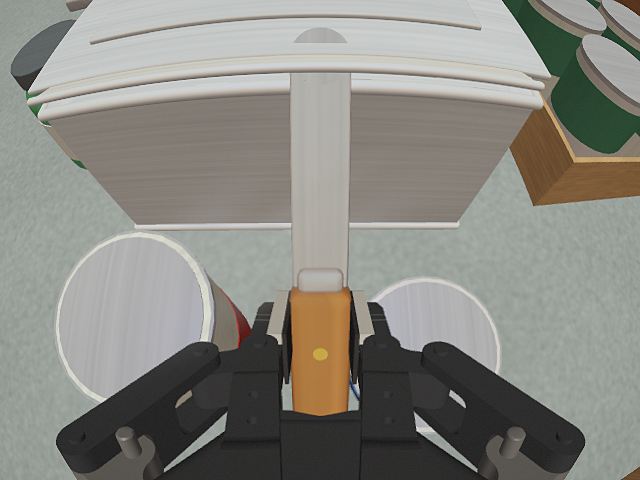

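The views show the left knuckle touching the top of the soup can, now at crop (255,205), with the lid about 4.5 mm up. I'll lift the knife straight up, away from the can.

```bash
python3 -m crank '0 0.0014 0.001 -0.0015 0 0 0;0 0.0014 0.001 -0.0015 0 0 0;0 0.0014 0.001 -0.0015 0 0 0;0 0.0014 0.001 -0.0015 0 0 0;0 0 0 0 0 0 0;0 0 0 0 0 0 0;0 0 0 0 0 0 0;0 0 0 0 0 0 0' ; python3 lid.py; python3 look.py w6.png
```

```text
clock: 10.95
position: [0.6114, -0.1683, 0.0827]
tool_rot: [-3.141, -0.733, 1.451]
force: [0.1, -0.1, -0.4]
grip_width: 0.0231
finger_force: 132.4
caddy XYZ [-146.9  -19.9   82.7] rpy [-180.   -42.    83.1] F [ 0.1 -0.1 -0.4] t 10.95
side -78 151.0 91 | side -65 146.4 81 | side -50 145.1 62 | side -20 144.7 67 | side 20 142.0 78 | 
top -78 150.6 118 | top -65 145.9 113 | top -50 144.2 114 | top -20 144.2 114 | top 20 141.0 112 | 
[ 0.6114 -0.1684  0.0827] [-179.99  -42.01   83.14]
blade n 18606 x max [0.0866 0.1247 0.1259]
0.04 y -0.0097 0.012 z 0.0144
0.06 y -0.0091 0.0129 z 0.0157
0.08 y -0.02 0.02 z 0.0173
0.1 y -0.0199 0.02 z 0.0069
```

```bash
cat > arc.py <<'E'
from h import *
import sys
# args: th0 th1 beta0 beta1 n r0 r1 off(knife pitch in tool deg) xtip ztip(mm) ; first row starts from measured pose
a=list(map(float,sys.argv[1:])); th=np.linspace(a[0],a[1],int(a[4])+1); be=np.linspace(a[2],a[3],int(a[4])+1); r=np.linspace(a[5],a[6],int(a[4])+1)
off,xt,zt=a[7:10]
s=telemetry.observe(); p=s["position"]; R=Ro.from_euler('xyz',s["tool_rot"])
for i in range(1,len(th)):
    tip=cad(70-r[i]*np.cos(th[i])-1.5*np.sin(th[i]),-20,132+r[i]*np.sin(th[i])-1.5*np.cos(th[i]))
    Rn=Rt(83.2,be[i]+off); pn=tip-Rn.apply([xt/1e3,.001,zt/1e3])
    print(np.round(R.inv().apply(pn-p),4),(R.inv()*Rn).as_rotvec(degrees=True).round(1)); p,R=pn,Rn
E
python3 arc.py .09 .7 38 14 8 123 130 4 111 20.8
```

```text
[ 0.0063 -0.001  -0.014 ] [ 0. -3. -0.]
[ 0.0079  0.     -0.0125] [-0. -3.  0.]
[ 0.0082 -0.     -0.0124] [ 0. -3. -0.]
[ 0.0084 -0.     -0.0123] [-0. -3.  0.]
[ 0.0086  0.     -0.0122] [ 0. -3. -0.]
[ 0.0088 -0.     -0.012 ] [ 0. -3.  0.]
[ 0.009  -0.     -0.0119] [ 0. -3.  0.]
[ 0.0092  0.     -0.0117] [-0. -3.  0.]
```

```bash
python3 -m crank '0 0.006 -0.001 -0.0135 0 -3 0;0 0.0079 0 -0.0125 0 -3 0;0 0.0082 0 -0.0124 0 -3 0;0 0.0084 0 -0.0123 0 -3 0;0 0.0086 0 -0.0122 0 -3 0;0 0.0088 0 -0.012 0 -3 0;0 0.009 0 -0.0119 0 -3 0;0 0 0 0 0 0 0'; python3 look.py w7.png; python3 -c "
from h import *
f=grab_frame('side'); save('s7.png',f['pixels'][60:300,180:480])
here()
C=cloud(f);D=C-C0;X=D@EX*1e3;Y=D@EY*1e3;Z=C[...,2]*1e3
q=(abs(Y-50)<35)&(X>-60)&(X<75)&(Z>137)&(Z<300); k=np.polyfit(X[q],Z[q],1); print('lid th',-np.arctan(k[0]),q.sum(),Z[q].max())"
```

```text
clock: 11.77
position: [0.6122, -0.1653, 0.1893]
tool_rot: [3.136, -0.363, 1.457]
force: [0.0, 1.4, -1.2]
grip_width: 0.0233
finger_force: 132.6
[ 0.6115 -0.1664  0.1873] [179.81 -20.95  83.36]
blade n 13925 x max [0.0768 0.1147 0.1157]
0.04 y -0.0092 0.0125 z 0.0134
0.06 y -0.0086 0.0134 z 0.0148
0.08 y -0.0082 0.014 z 0.0161
0.1 y -0.0199 0.02 z -0.0007
caddy XYZ [-146.2  -19.1  185.6] rpy [179.9 -21.   83.2] F [-1.4  0.9 -1.6] t 11.8667
lid th 0.5954578462780393 1632 227.72421517871422
```

View pics/s7.png

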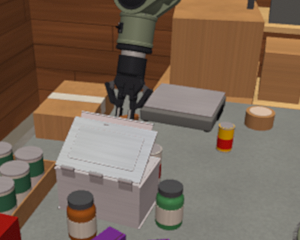

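The side view shows the lid opening, at about 0.6 rad. I'll carry on to upright.

```bash
python3 arc.py .61 1.57 16 0 12 129 131 4 111 19.5
```

```text
[ 0.0077 -0.0001 -0.0082] [ 0.  -2.4  0. ]
[ 0.0093  0.     -0.0079] [ 0.  -1.3  0. ]
[ 0.0096 -0.     -0.0074] [ 0.  -1.3  0. ]
[ 0.0099  0.     -0.0069] [ 0.  -1.3 -0. ]
[ 0.0102  0.     -0.0064] [ 0.  -1.3  0. ]
[ 0.0104 -0.     -0.0058] [ 0.  -1.3  0. ]
[ 0.0105 -0.     -0.0052] [-0.  -1.3  0. ]
[ 0.0107  0.     -0.0047] [ 0.  -1.3 -0. ]
[ 0.0108  0.     -0.0041] [ 0.  -1.3 -0. ]
[ 0.0109  0.     -0.0035] [ 0.  -1.3 -0. ]
[ 0.0109 -0.     -0.0029] [ 0.  -1.3  0. ]
[ 0.011  -0.     -0.0023] [ 0.  -1.3 -0. ]
```

```bash
python3 -m crank '0 0.0077 0 -0.0082 0 -2.4 0;0 0.0093 0 -0.0079 0 -1.3 0;0 0.0096 0 -0.0074 0 -1.3 0;0 0.0099 0 -0.0069 0 -1.3 0;0 0.0102 0 -0.0064 0 -1.3 0;0 0.0104 0 -0.0058 0 -1.3 0;0 0.0105 0 -0.0052 0 -1.3 0;0 0.0107 0 -0.0047 0 -1.3 0'; python3 -m crank '0 0.0108 0 -0.0041 0 -1.3 0;0 0.0109 0 -0.0035 0 -1.3 0;0 0.0109 0 -0.0029 0 -1.3 0;0 0.011 0 -0.0023 0 -1.3 0;0 0 0 0 0 0 0;0 0 0 0 0 0 0;0 0 0 0 0 0 0;0 0 0 0 0 0 0'
cat > th.py <<'E'
from h import *
here()
for n in("side","top"):
    C=cloud(grab_frame(n));D=C-C0;X=D@EX*1e3;Y=D@EY*1e3;Z=C[...,2]*1e3
    q=(abs(Y)<105)&(abs(Y+20)>30)&(X>-20)&(X<130)&(Z>160)&(Z<300)
    if q.sum()>20:
        k=np.polyfit(Z[q]-132,X[q]-70,1); print(n,"lid deg",90+np.degrees(np.arctan(k[0])).round(1),"X@Z=250",(np.polyval(k,118)+70).round(1),"Zmax",np.percentile(Z[q],99).round(1),q.sum())
E
python3 th.py; python3 look.py w8.png
```

```text
clock: 12.53
position: [0.6173, -0.1085, 0.2548]
tool_rot: [-3.139, -0.166, 1.449]
force: [0.7, -1.9, -0.2]
grip_width: 0.0229
finger_force: 132.5
clock: 13.2
position: [0.6224, -0.0678, 0.2736]
tool_rot: [-3.14, -0.076, 1.449]
force: [-0.2, -1.0, -0.6]
grip_width: 0.0228
finger_force: 132.5
caddy XYZ [-45.9 -19.  273.6] rpy [-179.9   -4.3   83. ] F [-0.2 -1.  -0.6] t 13.2
side lid deg 85.2 X@Z=250 67.5 Zmax 286.8 3074
top lid deg 101.2 X@Z=250 55.2 Zmax 288.8 642
[ 0.6226 -0.0671  0.2742] [-179.97   -4.32   83.07]
blade n 16233 x max [0.0841 0.114  0.1148]
0.04 y -0.0098 0.0119 z 0.0154
0.06 y -0.0092 0.0128 z 0.0167
0.08 y -0.0087 0.0135 z 0.018
0.1 y -0.0079 0.0142 z 0.0192
```

```bash
python3 -m crank '0 0.002 0 0 0 0 0;0 0.002 0 0 0 0 0;0 0.002 0 0 0 0 0;0 0.002 0 0 0 0 0;0 0 0 0 0 0 0;0 0 0 0 0 0 0;0 0 0 0 0 0 0;0 0 0 0 0 0 0'
python3 th.py
```

```text
clock: 14.02
position: [0.6236, -0.0583, 0.2752]
tool_rot: [-3.142, -0.075, 1.451]
force: [-0.5, -0.5, -0.3]
grip_width: 0.0228
finger_force: 132.9
caddy XYZ [-36.3 -19.1 275.2] rpy [-180.    -4.3   83.1] F [-0.5 -0.5 -0.3] t 14.0167
side lid deg 88.0 X@Z=250 73.1 Zmax 286.9 3010
top lid deg 103.3 X@Z=250 60.9 Zmax 288.8 689
```

```bash
python3 -m crank '0 -0.01 0 0 0 0 0;0 -0.02 0 0 0 0 0;0 -0.03 0 0 0 0 0;0 -0.03 0 0 0 0 0;0 -0.03 0 0 0 0 0;0 -0.03 0 0 0 0 0;0 0 0 0 0 0 0;0 0 0 0 0 0 0'; python3 -c "
from h import *
here(); plan([.49,-.305,.06],Rt(29,4),10)"
```

```text
clock: 14.78
position: [0.605, -0.2095, 0.2634]
tool_rot: [-3.141, -0.075, 1.447]
force: [-0.5, 1.1, -1.0]
grip_width: 0.0231
finger_force: 132.7
caddy XYZ [-188.7  -18.5  263.4] rpy [-180.    -4.3   82.9] F [-0.5  1.1 -1. ] t 14.7833
[-0.0124 -0.0102  0.0195] [-0.39 -0.02  5.38]
[-0.0133 -0.0092  0.0194] [-0.39 -0.02  5.38]
[-0.0141 -0.008   0.0194] [-0.39 -0.02  5.38]
[-0.0148 -0.0068  0.0193] [-0.39 -0.02  5.38]
[-0.0153 -0.0055  0.0193] [-0.39 -0.02  5.38]
[-0.0158 -0.0042  0.0193] [-0.39 -0.02  5.38]
[-0.0161 -0.0028  0.0192] [-0.39 -0.02  5.38]
[-0.0163 -0.0014  0.0192] [-0.39 -0.02  5.38]
[-0.0163 -0.      0.0192] [-0.39 -0.02  5.38]
[-0.0163  0.0014  0.0192] [-0.39 -0.02  5.38]
```

```bash
python3 -m crank '0 -0.0124 -0.0102 0.0195 -0.39 0 5.4;0 -0.0133 -0.0092 0.0194 -0.39 0 5.4;0 -0.0141 -0.008 0.0194 -0.39 0 5.4;0 -0.0148 -0.0068 0.0193 -0.39 0 5.4;0 -0.0153 -0.0055 0.0193 -0.39 0 5.4;0 -0.0158 -0.0042 0.0193 -0.39 0 5.4;0 -0.0161 -0.0028 0.0192 -0.39 0 5.4;0 -0.0163 -0.0014 0.0192 -0.39 0 5.4'; python3 -m crank '0 -0.0163 0 0.0192 -0.39 0 5.4;0 -0.0163 0.0014 0.0192 -0.39 0 5.4;0 0 0 0 0 0 0;0 0 0 0 0 0 0;0 0 0 0 0 0 0;0 0 0 0 0 0 0;0 0 0 0 0 0 0;0 0 0 0 0 0 0'; python3 look.py w9.png; python3 -c "
from h import *
P=np.load('P.npy'); s=telemetry.observe(); p=s['position']; R=Ro.from_euler('xyz',s['tool_rot'])
d=R.apply([1,0,0]); L=((P-p)@d); l=(P-p)@np.cross([0,0,1],d)
for a in(-.02,.04,.06,.08,.1):
  q=(abs(L-a)<.004)&(abs(l)<.008)&(P[...,2]>.01); print(a,np.median(P[q][:,2]).round(4) if q.any() else None)
plan([.49,-.305,.0262],Rt(29,3.8),5)
"
```

```text
clock: 15.45
position: [0.5138, -0.283, 0.1004]
tool_rot: [-3.14, -0.075, 0.691]
force: [0.0, -0.9, -0.8]
grip_width: 0.0228
finger_force: 132.4
clock: 16.12
position: [0.4918, -0.302, 0.0609]
tool_rot: [-3.14, -0.075, 0.507]
force: [-0.0, -0.4, -0.9]
grip_width: 0.0231
finger_force: 132.5
[ 0.4916 -0.302   0.0607] [-179.9    -4.26   29.04]
blade n 11928 x max [0.0704 0.1099 0.1115]
0.04 y -0.0089 0.0128 z 0.015
0.06 y -0.0084 0.0136 z 0.0163
0.08 y -0.0079 0.0143 z 0.0176
0.1 y -0.0071 0.015 z 0.0188
-0.02 0.058
0.04 0.0488
0.06 0.0489
0.08 0.0492
0.1 0.0494
[-0.0011  0.0004  0.0068] [-0.02 -0.09  0.01]
x5
```

```bash
python3 -m crank '0 0 0 0.009 0 -0.5 0;0 0 0 0.009 0 0 0;0 0 0 0.007 0 0 0;0 0 0 0.005 0 0 0;0 0 0 0.004 0 0 0;0 0 0 0.002 0 0 0;0 0 0 0 0 0 0;0 0 0 0 0 0 0'
```

```text
clock: 16.83
position: [0.4932, -0.301, 0.0243]
tool_rot: [-3.139, -0.065, 0.506]
force: [-0.0, -0.6, -1.5]
grip_width: 0.023
finger_force: 132.5
```

```bash
python3 -m crank '0.03 0 0 0 0 0 0;0.04 0 0 0 0 0 0;0.06 0 0 0 0 0 0;0.06 0 0 0 0 0 0;0.06 0 0 -0.01 0 0 0;0.06 0 0 -0.02 0 0 0;0.06 0 0 -0.03 0 0 0;0.06 0 0 -0.03 0 0 0' 20; python3 -c "
from h import *
im,P=wcloud('w10.png')
here()
hsv=cv2.cvtColor(im,cv2.COLOR_RGB2HSV)
m=(np.hypot(P[...,0]-.49,P[...,1]+.305)<.14)&(P[...,2]>.005)&(P[...,2]<.05)
m=cv2.morphologyEx(m.astype(np.uint8),cv2.MORPH_OPEN,np.ones((3,3)));n,l,st,_=cv2.connectedComponentsWithStats(m); k=1+st[1:,4].argmax(); Q=P[l==k]
r=cv2.minAreaRect((Q[:,:2]*1000).astype(np.float32)); print(r,np.percentile(Q[:,2],[1,25,50,75,99]).round(4))"
```

```text
clock: 17.5
position: [0.4878, -0.3037, 0.1155]
tool_rot: [-3.138, -0.065, 0.506]
force: [-0.3, -0.7, 1.0]
grip_width: 0.0599
finger_force: 0.0
caddy XYZ [-297.5   84.8  121.3] rpy [179.8  -3.9  29. ] F [ 4.9 -3.5  7.7] t 17.55
((509.01666259765625, -293.6474914550781), (191.68206787109375, 26.502941131591797), 26.91358184814453) [0.0093 0.0108 0.0152 0.0201 0.0217]
```

```bash
python3 -c "
from h import *
plan([.42,.03,.28],Rt(55,0),11); print(); plan([.424,.339,.20],Rt(78.9,0),9,p0=[.42,.03,.28],R0=Rt(55))"
```

```text
[ 0.0102 -0.0297 -0.0139] [ 0.09 -0.34 -2.37]
[ 0.0113 -0.0293 -0.0139] [ 0.09 -0.34 -2.37]
[ 0.0124 -0.0288 -0.0139] [ 0.09 -0.34 -2.37]
[ 0.0135 -0.0283 -0.0139] [ 0.09 -0.34 -2.37]
[ 0.0146 -0.0277 -0.014 ] [ 0.09 -0.34 -2.37]
[ 0.0157 -0.0271 -0.014 ] [ 0.09 -0.34 -2.37]
[ 0.0167 -0.0265 -0.0141] [ 0.09 -0.34 -2.37]
[ 0.0177 -0.0258 -0.0141] [ 0.09 -0.34 -2.37]
[ 0.0186 -0.0251 -0.0142] [ 0.09 -0.34 -2.37]
[ 0.0196 -0.0243 -0.0143] [ 0.09 -0.34 -2.37]
[ 0.0205 -0.0235 -0.0143] [ 0.09 -0.34 -2.37]

[ 0.0284 -0.0193  0.0089] [ 0.    0.   -2.66]
[ 0.0292 -0.018   0.0089] [ 0.    0.   -2.66]
[ 0.03   -0.0166  0.0089] [ 0.    0.   -2.66]
[ 0.0308 -0.0152  0.0089] [ 0.    0.   -2.66]
[ 0.0315 -0.0138  0.0089] [ 0.    0.   -2.66]
[ 0.0321 -0.0123  0.0089] [ 0.    0.   -2.66]
[ 0.0326 -0.0108  0.0089] [ 0.    0.   -2.66]
[ 0.0331 -0.0093  0.0089] [ 0.    0.   -2.66]
[ 0.0335 -0.0077  0.0089] [ 0.    0.   -2.66]
```

```bash
python3 -m crank '0.08 0.0102 -0.0297 -0.02 0.1 -0.35 -2.4;0.08 0.0113 -0.0293 -0.02 0.1 -0.35 -2.4;0.08 0.0124 -0.0288 -0.018 0.1 -0.35 -2.4;0.08 0.0135 -0.0283 -0.018 0.1 -0.35 -2.4;0.08 0.0146 -0.0277 -0.018 0.1 -0.35 -2.4;0.08 0.0157 -0.0271 -0.018 0.1 -0.35 -2.4;0.08 0.0167 -0.0265 -0.015 0.1 -0.35 -2.4;0.08 0.0177 -0.0258 -0.015 0.1 -0.35 -2.4'; python3 -c "
from h import *
plan([.42,.03,.28],Rt(55,0),3)"
```

```text
clock: 18.22
position: [0.4356, -0.0602, 0.2625]
tool_rot: [-3.14, -0.016, 0.844]
force: [-0.4, 0.7, 1.3]
grip_width: 0.0801
finger_force: 0.0
[ 0.0191 -0.0239 -0.0055] [-0.01 -0.32 -2.22]
[ 0.02   -0.0231 -0.0056] [-0.01 -0.32 -2.22]
[ 0.0208 -0.0223 -0.0057] [-0.01 -0.32 -2.22]
```

```bash
python3 -m crank '0.08 0.019 -0.024 -0.0055 0 -0.3 -2.2;0.08 0.02 -0.023 -0.0055 0 -0.3 -2.2;0.08 0.021 -0.022 -0.0055 0 -0.3 -2.2;0.08 0.0284 -0.0193 0.009 0 0 -2.66;0.08 0.0292 -0.018 0.009 0 0 -2.66;0.08 0.03 -0.0166 0.009 0 0 -2.66;0.08 0.0308 -0.0152 0.009 0 0 -2.66;0.08 0.0315 -0.0138 0.009 0 0 -2.66' ;python3 -m crank '0.08 0.032 -0.0123 0.009 0 0 -2.66;0.08 0.0326 -0.0108 0.009 0 0 -2.66;0.08 0.033 -0.0093 0.009 0 0 -2.66;0.08 0.0335 -0.0077 0.009 0 0 -2.66;0.08 0 0 0 0 0 0;0.08 0 0 0 0 0 0;0.08 0 0 0 0 0 0;0.08 0 0 0 0 0 0'
python3 - <<'E'
from h import *
im,P=wcloud("w11.png"); here(); hsv=cv2.cvtColor(im,cv2.COLOR_RGB2HSV)
def blob(P,m,t):
    m=cv2.morphologyEx(m.astype(np.uint8),cv2.MORPH_OPEN,np.ones((3,3)));n,l,st,_=cv2.connectedComponentsWithStats(m)
    if n<2: return print(t,None)
    k=1+st[1:,4].argmax(); Q=P[l==k]; r=cv2.minAreaRect((Q[:,:2]*1000).astype(np.float32)); print(t,st[k],np.round(r[0],1),np.round(r[1],1),round(r[2],1),np.median(Q[:,2]).round(4))
near=np.hypot(P[...,0]-.424,P[...,1]-.339)<.15
blob(P,near&(P[...,2]>.094)&(P[...,2]<.106)&(hsv[...,1]>70)&(hsv[...,0]<25),"carton w")
blob(P,near&(P[...,2]>.089)&(P[...,2]<.1)&(hsv[...,1]<60),"bean w")
f=grab_frame("top")
s=telemetry.observe(); print(s["position"])
E
```

```text
clock: 18.88
position: [0.4237, 0.2018, 0.2339]
tool_rot: [-3.142, -0.002, 1.191]
force: [0.6, -0.3, -0.2]
grip_width: 0.0804
finger_force: 0.0
clock: 19.55
position: [0.4265, 0.3366, 0.1983]
tool_rot: [-3.141, -0.001, 1.373]
force: [-0.4, 0.1, -0.5]
grip_width: 0.0802
finger_force: 0.0
caddy XYZ [332.5 223.3 198.4] rpy [-1.80e+02 -1.00e-01  7.87e+01] F [0.6 0.2 0.3] t 19.6
carton w [ 268  207   96   68 6248] [424.  340.3] [44.7 59.7] 78.7 0.0985
bean w [ 252   80  110  108 9291] [431.6 407.6] [66.4 66.7] 78.8 0.0939
[0.42661074 0.33670587 0.19836893]
```

View pics/w11.png

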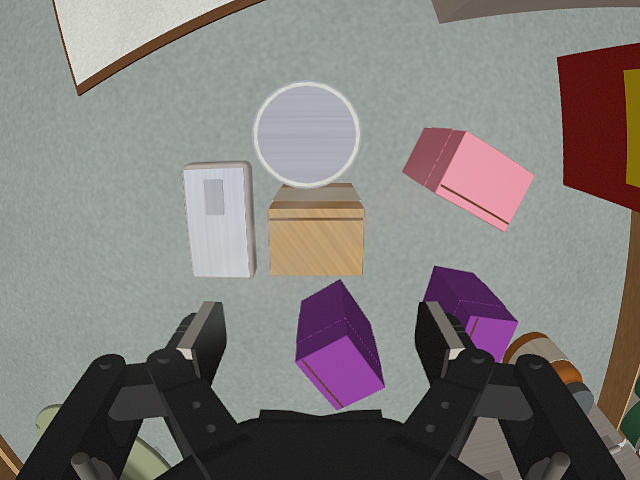

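The wrist view shows the carton top at (316,240), between the can at (306,133) and the tin at (220,220). The purple boxes are nearer the hand, clear of the fingers' paths. That was my last picture.

```bash
python3 -c "
from h import *
plan([.424,.3403,.083],Rt(78.7),6)"
```

```text
[ 0.0005 -0.0005  0.0192] [-0.   -0.02 -0.01]
x6
```

```bash
python3 -m crank '0.083 0.0015 -0.001 0.0192 0 0 0;0.083 0.0015 -0.001 0.0192 0 0 0;0.083 0 -0.001 0.0192 0 0 0;0.083 0 0 0.0192 0 0 0;0.083 0 0 0.0192 0 0 0;0.083 0 0 0.0192 0 0 0;0.083 0 0 0 0 0 0;0.083 0 0 0 0 0 0' && python3 -c "
from h import *
here();print(telemetry.observe()['position'])"; python3 -m crank '0.04 0 0 0 0 0 0;0.04 0 0 0 0 0 0;0.04 0 0 0 0 0 0;0.04 0 0 0 0 0 0;0.04 0 0 0 0 0 0;0.04 0 0 0 0 0 0;0.04 0 0 0 0 0 0;0.04 0 0 0 0 0 0' 30
```

```text
clock: 20.32
position: [0.4237, 0.3409, 0.0827]
tool_rot: [-3.14, -0.001, 1.374]
force: [-0.7, 0.7, -0.2]
grip_width: 0.0829
finger_force: 0.0
caddy XYZ [336.4 226.8  82.7] rpy [-179.9   -0.    78.7] F [-0.7  0.7 -0.2] t 20.3167
[0.42366532 0.3408595  0.0827222 ]
clock: 20.98
position: [0.4243, 0.3417, 0.084]
tool_rot: [3.141, -0.003, 1.374]
force: [-0.4, -1.8, 7.8]
grip_width: 0.0598
finger_force: 31.0
```

```bash
python3 -m crank '0.04 0 0 -0.01 0 0 0;0.04 0 0 -0.02 0 0 0;0.04 0 0 -0.03 0 0 0;0.04 0 0 -0.03 0 0 0;0.04 0 0 -0.03 0 0 0;0.04 0 0 -0.03 0 0 0;0.04 0 0 -0.015 0 0 0;0.04 0 0 0 0 0 0' 40; python3 -c "
from h import *
here(); plan([.42,-.03,.255],Rt(83.2),12); print();plan(cad(-8,28,255),Rt(83.2),6,p0=[.42,-.03,.255],R0=Rt(83.2))"
```

```text
clock: 21.65
position: [0.4246, 0.342, 0.2522]
tool_rot: [3.139, -0.006, 1.374]
force: [0.4, 1.2, -1.2]
grip_width: 0.0597
finger_force: 44.5
caddy XYZ [337.6 226.  252.2] rpy [179.8  -0.3  78.7] F [ 0.4  1.2 -1.2] t 21.65
[-0.0305  0.0057 -0.0004] [ 0.02 -0.03 -0.37]
[-0.0305  0.0055 -0.0004] [ 0.02 -0.03 -0.37]
[-0.0306  0.0053 -0.0004] [ 0.02 -0.03 -0.37]
[-0.0306  0.0051 -0.0004] [ 0.02 -0.03 -0.37]
[-0.0306  0.0049 -0.0003] [ 0.02 -0.03 -0.37]
[-0.0306  0.0047 -0.0003] [ 0.02 -0.03 -0.37]
[-0.0307  0.0045 -0.0003] [ 0.02 -0.03 -0.37]
[-0.0307  0.0043 -0.0003] [ 0.02 -0.03 -0.37]
[-0.0307  0.0041 -0.0003] [ 0.02 -0.03 -0.37]
[-0.0308  0.0039 -0.0003] [ 0.02 -0.03 -0.37]
[-0.0308  0.0037 -0.0003] [ 0.02 -0.03 -0.37]
[-0.0308  0.0035 -0.0003] [ 0.02 -0.03 -0.37]

[0.0041 0.0264 0.    ] [0. 0. 0.]
x6
```

```bash
python3 -m crank '0.04 -0.02 0.004 0 0 0 -0.37;0.04 -0.03 0.006 0 0 0 -0.37;0.04 -0.0305 0.0057 0 0 0 -0.37;0.04 -0.0306 0.0055 0 0 0 -0.37;0.04 -0.0306 0.005 0 0 0 -0.37;0.04 -0.0306 0.005 0 0 0 -0.37;0.04 -0.0307 0.0045 0 0 0 -0.37;0.04 -0.0307 0.0043 0 0 0 -0.37'; python3 -m crank '0.04 -0.0307 0.004 0 0 0 -0.37;0.04 -0.031 0.004 0 0 0 -0.37;0.04 -0.031 0.004 0 0 0 -0.37;0.04 -0.031 0.0035 0 0 0 -0.37;0.04 -0.011 0.002 0 0 0 0;0.04 0 0 0 0 0 0;0.04 0 0 0 0 0 0;0.04 0 0 0 0 0 0';python3 -c "
from h import *
here(); plan(cad(-8,28,250),Rt(83.2),6)"
```

```text
clock: 22.32
position: [0.4224, 0.1024, 0.2472]
tool_rot: [-3.141, -0.002, 1.427]
force: [1.5, 0.6, -1.9]
grip_width: 0.0597
finger_force: 44.5
clock: 22.98
position: [0.4223, -0.031, 0.247]
tool_rot: [-3.141, -0.002, 1.453]
force: [-0.3, 0.6, -0.6]
grip_width: 0.0593
finger_force: 44.5
caddy XYZ [-33.  184.1 247. ] rpy [-1.799e+02 -1.000e-01  8.320e+01] F [-0.3  0.6 -0.6] t 22.9833
[ 0.0042  0.026  -0.0005] [-0.01 -0.02  0.01]
x6
```

```bash
python3 -m crank '0.04 0.006 0.02 0 0 0 0;0.04 0.006 0.026 0 0 0 0;0.04 0.006 0.026 0 0 0 0;0.04 0.003 0.026 0 0 0 0;0.04 0.003 0.026 0 0 0 0;0.04 0.001 0.022 0 0 0 0;0.04 0 0.01 0 0 0 0;0.04 0 0 0 0 0 0';python3 - <<'E'
from h import *
here()
f=grab_frame("side");C=cloud(f);D=C-C0;X=D@EX*1e3;Y=D@EY*1e3;Z=C[...,2]*1e3
q=(abs(Y)<105)&(X>50)&(X<130)&(Z>160)&(Z<280)
k=np.polyfit(Z[q]-132,X[q]-70,1); print("lid deg",90+np.degrees(np.arctan(k[0])),"X@250",np.polyval(k,118)+70,q.sum())
plan(cad(-8,28,88),Rt(83.2),8)
E
```

```text
clock: 23.65
position: [0.5817, -0.0239, 0.2462]
tool_rot: [-3.14, -0.003, 1.454]
force: [-0.3, -0.3, -1.8]
grip_width: 0.0595
finger_force: 44.5
caddy XYZ [ -7.1  26.6 246.2] rpy [-179.9   -0.2   83.3] F [-0.3 -0.3 -1.8] t 23.65
lid deg 87.12499901808556 X@250 72.55210175226802 3970
[-0.0001  0.      0.0198] [-0.01 -0.02  0.01]
x8
```

```bash
python3 -m crank '0.04 0 0 0.015 0 0 0;0.04 0 0 0.022 0 0 0;0.04 0 0 0.022 0 0 0;0.04 0 0 0.022 0 0 0;0.04 0 0 0.022 0 0 0;0.04 0 0 0.022 0 0 0;0.04 0 0 0.018 0 0 0;0.04 0 0 0.008 0 0 0' && python3 -m crank '0.04 0 0 0.002 0 0 0;0.04 0 0 0.002 0 0 0;0.04 0 0 0.002 0 0 0;0.04 0 0 0.0015 0 0 0;0.04 0 0 0.001 0 0 0;0.04 0 0 0 0 0 0;0.04 0 0 0 0 0 0;0.04 0 0 0 0 0 0';python3 -c "
from h import *
here()"
```

```text
clock: 24.37
position: [0.5784, -0.0244, 0.094]
tool_rot: [-3.138, -0.002, 1.453]
force: [-0.7, 0.1, -1.1]
grip_width: 0.0593
finger_force: 44.5
clock: 25.03
position: [0.5803, -0.0252, 0.0875]
tool_rot: [-3.141, -0.002, 1.452]
force: [-0.0, -0.3, -1.1]
grip_width: 0.0598
finger_force: 44.5
caddy XYZ [-8.6 27.9 87.5] rpy [-1.80e+02 -1.00e-01  8.32e+01] F [-0.  -0.3 -1.1] t 25.0333
```

```bash
python3 -m crank '0.04 0 0 0.0007 0 0 0;0.04 0 0 0 0 0 0;0.04 0 0 0.0005 0 0 0;0.04 0 0 0 0 0 0;0.04 0 0 0.0005 0 0 0;0.04 0 0 0 0 0 0;0.04 0 0 0 0 0 0;0.04 0 0 0 0 0 0';python3 -c "
from h import *
here()"
```

```text
clock: 25.7
position: [0.5804, -0.0252, 0.087]
tool_rot: [-3.142, -0.001, 1.452]
force: [-6.6, -1.0, 26.4]
grip_width: 0.0591
finger_force: 47.7
caddy XYZ [-8.6 27.7 87. ] rpy [-1.80e+02 -1.00e-01  8.32e+01] F [-6.6 -1.  26.4] t 25.7
```

```bash
python3 -m crank '0.04 0 0 -0.0005 0 0 0;0.04 0 0 0 0 0 0;0.065 0 0 0 0 0 0;0.07 0 0 0 0 0 0;0.072 0 0 0 0 0 0;0.072 0 0 -0.003 0 0 0;0.072 0 0 -0.01 0 0 0;0.072 0 0 -0.02 0 0 0' 20; python3 -m crank '0.072 0 0 -0.025 0 0 0;0.072 0 0 -0.03 0 0 0;0.072 0 0 -0.03 0 0 0;0.072 0 0 -0.03 0 0 0;0.072 0 0 -0.03 0 0 0;0.072 0 0 -0.03 0 0 0;0.072 0 0 -0.03 0 0 0;0.072 0 0 0 0 0 0';python3 - <<'E'
from h import *
im,P=wcloud(); here()
D=P-C0; X=D@EX*1e3;Y=D@EY*1e3;Z=P[...,2]*1e3
q=(Z>90)&(Z<112)&(abs(X)<50)&(Y>-25)&(Y<85)
Q=np.c_[X[q],Y[q]].astype(np.float32); print(cv2.minAreaRect(Q),np.percentile(Z[q],[2,50,98]))
E
```

```text
clock: 26.37
position: [0.5792, -0.0252, 0.1183]
tool_rot: [-3.138, -0.002, 1.452]
force: [-0.2, -0.8, -0.4]
grip_width: 0.0722
finger_force: 0.0
clock: 27.03
position: [0.5817, -0.0252, 0.3302]
tool_rot: [3.135, -0.003, 1.452]
force: [1.1, 0.3, 0.2]
grip_width: 0.0721
finger_force: 0.0
caddy XYZ [ -8.7  27.1 327.4] rpy [ 1.798e+02 -1.000e-01  8.320e+01] F [ 0.2  0.2 -1.7] t 27.0833
((-18.376422882080078, 36.16168975830078), (61.74158477783203, 96.62792205810547), 0.05414922162890434) [ 96.32921861 101.43990597 103.08424093]
```

```bash
python3 -m crank '0 0.005 0.006 -0.02 0 0 0;0 0.015 0.006 -0.015 0 0 0;0 0.025 0.005 0 0 0 0;0 0.025 0.005 0 0 0 0;0 0.025 0.005 0 0 0 0;0 0.018 0 0 0 0 0;0 0 0 0 0 0 0;0 0 0 0 0 0 0'; python3 -c "
from h import *
here(); plan(cad(108,0,272),Rt(83.2),6)
def T(th,r=115): return cad(70-r*np.cos(th)+5.5*np.sin(th)+11,0,132+r*np.sin(th)+5.5*np.cos(th)+19)
t=np.linspace(1.6,.05,25); p=[T(a) for a in t]; print('start',70+11+5.5+3.4,'z',T(1.6)[2])
for i in range(24): print(t[i].round(2),np.round(Rt(83.2).inv().apply(p[i+1]-p[i]),4))"
```

```text
clock: 27.75
position: [0.6201, 0.0842, 0.3585]
tool_rot: [-3.139, -0.002, 1.454]
force: [-0.5, 0.2, 0.3]
grip_width: -0.0001
finger_force: 0.0
caddy XYZ [104.8   1.3 358.5] rpy [-1.799e+02 -1.000e-01  8.330e+01] F [-0.5  0.2  0.3] t 27.75
[0.0005 0.0003 0.0144] [-0.02 -0.02  0.02]
x6
start 89.9 z 0.265790366977116
1.6 [-0.0074  0.     -0.0003]
1.54 [-0.0074 -0.      0.0001]
1.47 [-0.0074 -0.      0.0006]
1.41 [-0.0074 -0.      0.0011]
1.34 [-0.0073  0.      0.0016]
1.28 [-0.0071  0.      0.002 ]
1.21 [-0.007  -0.      0.0025]
1.15 [-0.0068  0.      0.0029]
1.08 [-0.0066 -0.      0.0034]
1.02 [-0.0064  0.      0.0038]
0.95 [-0.0061 -0.      0.0042]
0.89 [-0.0058  0.      0.0046]
0.82 [-0.0055 -0.      0.005 ]
0.76 [-0.0052 -0.      0.0053]
0.7 [-0.0049  0.      0.0056]
0.63 [-0.0045 -0.      0.0059]
0.57 [-0.0041 -0.      0.0062]
0.5 [-0.0037  0.      0.0065]
0.44 [-0.0033  0.      0.0067]
0.37 [-0.0028 -0.      0.0069]
0.31 [-0.0024 -0.      0.007 ]
0.24 [-0.0019 -0.      0.0072]
0.18 [-0.0014  0.      0.0073]
0.11 [-0.001  -0.      0.0074]
```

```bash
python3 -m crank '0 0.001 0.001 0.01 0 0 0;0 0.001 0 0.018 0 0 0;0 0.001 0 0.018 0 0 0;0 0 0 0.018 0 0 0;0 0 0 0.018 0 0 0;0 0 0 0.01 0 0 0;0 -0.008 0 0 0 0 0;0 -0.009 0 0 0 0 0'; python3 -m crank '0 -0.0074 0 -0.0003 0 0 0;0 -0.0074 0 0.0001 0 0 0;0 -0.0074 0 0.0006 0 0 0;0 -0.0074 0 0.0011 0 0 0;0 -0.0073 0 0.0016 0 0 0;0 -0.0071 0 0.002 0 0 0;0 -0.007 0 0.0025 0 0 0;0 -0.0068 0 0.0029 0 0 0'; python3 -c "
from h import *
here()"
```

```text
clock: 28.42
position: [0.6197, 0.0686, 0.2671]
tool_rot: [-3.14, -0.002, 1.452]
force: [-1.0, -1.9, 0.3]
grip_width: 0.0001
finger_force: 0.0
clock: 29.08
position: [0.6129, 0.0113, 0.2564]
tool_rot: [-3.141, -0.002, 1.452]
force: [0.3, 0.1, 0.5]
grip_width: -0.0001
finger_force: 0.3
caddy XYZ [ 3.160e+01 -2.000e-01  2.564e+02] rpy [-1.80e+02 -1.00e-01  8.32e+01] F [0.3 0.1 0.5] t 29.0833
```

```bash
python3 -m crank '0 -0.0066 0 0.0034 0 0 0;0 -0.0064 0 0.0038 0 0 0;0 -0.0061 0 0.0042 0 0 0;0 -0.0058 0 0.0046 0 0 0;0 -0.0055 0 0.005 0 0 0;0 -0.0052 0 0.0053 0 0 0;0 -0.0049 0 0.0056 0 0 0;0 -0.0045 0 0.0059 0 0 0'; python3 th.py; python3 -m crank '0 -0.0041 0 0.0062 0 0 0;0 -0.0037 0 0.0065 0 0 0;0 -0.0033 0 0.0067 0 0 0;0 -0.0028 0 0.0069 0 0 0;0 -0.0024 0 0.007 0 0 0;0 -0.0019 0 0.0072 0 0 0;0 -0.0014 0 0.0067 0 0 0;0 -0.001 0 0.004 0 0 0'; python3 lid.py
```

```text
clock: 29.75
position: [0.6075, -0.033, 0.2181]
tool_rot: [-3.141, -0.002, 1.452]
force: [-0.2, -0.2, -0.2]
grip_width: 0.0004
finger_force: 0.2
caddy XYZ [-1.310e+01 -1.000e-01  2.181e+02] rpy [-1.799e+02 -1.000e-01  8.320e+01] F [-0.2 -0.2 -0.2] t 29.75
side lid deg 77.5 X@Z=250 -4.0 Zmax 297.8 1985
top lid deg 33.5 X@Z=250 -100.1 Zmax 197.1 627
clock: 30.52
position: [0.6049, -0.053, 0.1664]
tool_rot: [-3.14, -0.002, 1.452]
force: [0.3, 1.1, -0.5]
grip_width: -0.0002
finger_force: 0.1
caddy XYZ [-33.3   0.2 166.4] rpy [-1.799e+02 -1.000e-01  8.320e+01] F [ 0.3  1.1 -0.5] t 30.5167
side -78 154.4 90 | side -65 149.4 79 | side -50 148.1 68 | side -20 224.8 489 | side 20 142.8 80 | 
top -78 None 0 | top -65 None 0 | top -50 144.5 16 | top -20 145.7 69 | top 20 141.8 113 |
```

```bash
python3 -m crank '0 -0.004 0 -0.006 0 0 0;0 -0.008 0 0 0 0 0;0 -0.008 0 0 0 0 0;0 0 0 0.004 0 0 0;0 0 0 0.004 0 0 0;0 0 0 0.003 0 0 0;0 0 0 0.002 0 0 0;0 0 0 0 0 0 0';python3 -m crank '0 0 0 0.0015 0 0 0;0 0 0 0.0015 0 0 0;0 0 0 0.001 0 0 0;0 0 0 0.001 0 0 0;0 0 0 0.001 0 0 0;0 0 0 0 0 0 0;0 0 0 0 0 0 0;0 0 0 0 0 0 0'; python3 lid.py
```

```text
clock: 31.28
position: [0.6027, -0.073, 0.1601]
tool_rot: [-3.14, -0.001, 1.452]
force: [-0.2, -0.5, -0.6]
grip_width: -0.0001
finger_force: 0.0
clock: 31.95
position: [0.6028, -0.0727, 0.1545]
tool_rot: [-3.141, -0.002, 1.452]
force: [0.1, -0.4, -1.1]
grip_width: 0.0002
finger_force: 0.0
caddy XYZ [-5.310e+01 -1.000e-01  1.545e+02] rpy [-1.799e+02 -1.000e-01  8.320e+01] F [ 0.1 -0.4 -1.1] t 31.95
side -78 137.3 91 | side -65 135.5 88 | side -50 200.1 210 | side -20 269.1 170 | side 20 137.0 70 | 
top -78 137.9 4 | top -65 134.0 37 | top -50 134.0 44 | top -20 136.1 111 | top 20 136.4 115 |
```

```bash
python3 -m crank '0 0 0 0.0005 0 0 0;0 0 0 0.0005 0 0 0;0 0 0 0.0003 0 0 0;0 0 0 0 0 0 0;0 0 0 0 0 0 0;0 0 0 0 0 0 0;0 0 0 0 0 0 0;0 0 0 0 0 0 0'
```

```text
clock: 32.72
position: [0.6029, -0.0728, 0.1538]
tool_rot: [-3.141, -0.002, 1.452]
force: [-3.0, -0.2, 10.9]
grip_width: 0.0002
finger_force: 5.3
```

```bash
python3 -m crank '0 0 0 0.0005 0 0 0;0 0 0 0 0 0 0;0 0 0 0 0 0 0;0 0 0 0 0 0 0;0 0 0 0 0 0 0;0 0 0 0 0 0 0;0 0 0 0 0 0 0;0 0 0 0 0 0 0'; python3 -m crank '0 0 0 -0.005 0 0 0;0 0 0 -0.02 0 0 0;0 0 0 -0.03 0 0 0;0 0 0 -0.03 0 0 0;0 -0.02 0 -0.02 0 0 0;0 -0.03 0 0 0 0 0;0 -0.03 0 0 0 0 0;0 -0.03 0 0 0 0 0'; python3 - <<'E'
from h import *
import pickle
def lid(C,t):
    D=C-C0; X=D@EX*1e3;Y=D@EY*1e3;Z=C[...,2]*1e3
    print(t,[np.median(Z[(abs(X-a)<5)&(abs(Y-40)<40)&(Z>120)&(Z<160)]).round(1) for a in(-78,-65,-50,-20,20,50)])
for n in("side","top"): lid(cloud(pickle.load(open(n+".pkl","rb"))),n+"0"); lid(cloud(grab_frame(n)),n)
f=grab_frame("top"); g=pickle.load(open("top.pkl","rb")); h=[cloud(g),cloud(f)]
for t,b,lo,hi in(("soup",(370,210,402,243),.09,.105),("tuna",(370,165,405,202),.02,.04),("bean",(160,255,191,290),.088,.1),("fish",(180,287,228,320),.015,.035),("sauce",(268,180,298,212),.1,.115),("olive",(305,248,335,276),.1,.115),("spice",(455,280,488,306),.08,.09),("purple1",(225,218,262,248),.08,.11),("purple2",(225,258,260,288),.08,.11),("pink",(178,214,215,248),.08,.11)):
    o=[]
    for C in h:
        m=np.zeros((480,640),bool); m[b[1]:b[3],b[0]:b[2]]=1; m&=(C[...,2]>lo)&(C[...,2]<hi); o.append((C[m].mean(0)*1e3).round(1))
    print(t,*o)
here()
E
```

```text
clock: 33.38
position: [0.603, -0.0728, 0.1537]
tool_rot: [-3.142, -0.001, 1.452]
force: [-5.5, -1.0, 16.7]
grip_width: 0.0002
finger_force: 8.2
clock: 34.05
position: [0.5896, -0.1834, 0.2581]
tool_rot: [-3.142, -0.001, 1.452]
force: [0.9, -0.4, 0.5]
grip_width: -0.0004
finger_force: 0.0
side0 [np.float64(137.7), np.float64(134.4), np.float64(134.6), np.float64(137.2), np.float64(136.9), np.float64(135.1)]
side [np.float64(137.9), np.float64(134.5), np.float64(134.9), np.float64(137.2), np.float64(137.1), np.float64(135.0)]
top0 [np.float64(137.2), np.float64(133.7), np.float64(134.0), np.float64(136.8), np.float64(136.1), np.float64(134.1)]
top [np.float64(137.6), np.float64(134.1), np.float64(133.4), np.float64(137.0), np.float64(136.2), np.float64(134.7)]
soup [ 538.3 -164.7   99.2] [ 538.6 -164.5   99.3]
tuna [ 663.8 -183.4   31.3] [ 663.2 -176.    30.9]
bean [431.6 406.2  94.1] [431.4 406.2  94. ]
fish [337.9 346.1  23.2] [337.9 346.4  23.2]
sauce [631.7 119.9 108.2] [631.4 119.7 108.4]
olive [443.7  17.9 108.8] [443.6  17.9 108.7]
spice [ 348.8 -402.    85. ] [nan nan nan]
purple1 [531.  225.1  98.3] [531.  225.5  98.1]
purple2 [421.  231.1  98.2] [420.9 231.1  98.4]
pink [539.5 355.5  98. ] [539.6 355.2  97.5]
caddy XYZ [-1.660e+02  2.000e-01  2.573e+02] rpy [-1.799e+02 -1.000e-01  8.300e+01] F [-0.2  0.4 -0.6] t 34.2<stdin>:11: RuntimeWarning: Mean of empty slice.
  ret = um.true_divide(
```

```bash
python3 -m crank '0 0.03 0 -0.01 0 0 0;0 0.035 0 0 0 0 0;0 0.035 0 0 0 0 0;0 0.035 0 0 0 0 0;0 0.035 0 0 0 0 0;0 0.035 0 0 0 0 0;0 0.03 0 0 0 0 0;0 0 0 0 0 0 0'; python3 - <<'E'
from h import *
import pickle
f=grab_frame("top"); g=pickle.load(open("top.pkl","rb")); h=[cloud(g),cloud(f)]
for t,b,lo,hi in(("tuna",(370,165,405,202),.02,.04),("soup",(370,210,402,243),.09,.105),("spice",(455,280,488,306),.08,.09),("knife",(405,205,462,290),.008,.03)):
    for C in h:
        m=np.zeros((480,640),bool); m[b[1]:b[3],b[0]:b[2]]=1; m&=(C[...,2]>lo)&(C[...,2]<hi)
        if m.any(): print(t,m.sum(),(C[m].mean(0)*1e3).round(1))
        else: print(t,"hidden")
here()
E
```

```text
clock: 34.87
position: [0.6172, 0.0596, 0.2683]
tool_rot: [-3.141, -0.006, 1.461]
force: [-0.1, 0.6, -0.0]
grip_width: 0.0
finger_force: 0.0
tuna 677 [ 663.8 -183.4   31.3]
tuna 678 [ 663.8 -183.3   31.2]
soup 491 [ 538.3 -164.7   99.2]
soup 455 [ 539.9 -166.4   99.2]
spice 262 [ 348.8 -402.    85. ]
spice 258 [ 349.  -402.1   84.7]
knife 542 [ 464.8 -318.9   16.7]
knife 527 [ 496.3 -299.7   16.5]
caddy XYZ [ 76.6   0.8 268. ] rpy [-179.9   -0.2   83.6] F [-1.  -1.   0.1] t 34.9167
```

```bash
python3 -c "
from workcell import bot
print(bot.job_done())"
```

```text
the job is handed in; nothing more can be done
None
```

The job is handed in at about 35 s: carton upright in the shut caddy, knife flat on the table, and the cans, jars and tins I re-measured unmoved (I didn't re-measure the cracker box); while levering, a gripper knuckle seemed to rest briefly on the soup can (about 20 N at the wrist), but the can hasn't moved.

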